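# Set the wheel code and close the hasp of the tool chest

## Robot

A 7-joint arm with a two-finger parallel gripper is mounted at the origin on the work surface. World frame = base frame: x ahead of the robot, y to its left, z up, the work surface at z = 0. Lengths are in m, angles in rad, forces in N, time in s.
With the tool pointing down it reaches from about 0.35 to 0.775 m from the base axis. Payload 3.1 kg.
Tool frame: the origin (TCP) lies at the very end of the fingers, on their centre line; the grasp point (between the pads) lies behind it (ctrl.grip_depth is the x of the grasp point in the tool frame, in m); x points along the fingers, z is the direction in which the jaws open and shut, and the axes are right-handed (so a half turn about x gives the same grasp; the last joint's range is limited). The gripper opens to 85 mm and grips with 20 to 120 N. Pads are 22 mm wide; open, the fingers measure 114 mm over their backs; the gripper's body (76 mm by 85 mm) begins 54 mm behind the grasp point. The pads swing forward as they close: fully open they stand 13 mm farther back than shut.
Start: joints at [-1.359, 0.311, 0.014, 1.512, -0.004, 1.319, -0.027], TCP at [0.138, 0.532, 0.194] pointing down, gripper open.
Joint ranges: [-2.7, 2.7], [-0.3, 1.91], [-1.27, 1.3], [0.12, 2.57], [-1.44, 4.58], [0.2, 2.03], [-3.05, 3.05]. Speed limits (rad/s): [2.79, 2.79, 3.14, 3.14, 3.14, 3.14, 3.14].

## Interface

Orientations are given as a rotation vector (axis times angle).
In Python, from cell import ctrl gives the robot as it stands.
- The arm moves only by the tool apply_moves, never from a script. Its argument "deltas" is a list of rows, each a list of 5 numbers: the shift along the tool's x, y, z in units of 50 mm (1.0 is 50 mm), then the turn about the tool's x in units of 8 degrees (1.0 is 8 degrees), then the finger opening in mm, from 0 to 85.4. A call has 1 to 10 rows; each row shifts and turns the pose as measured when the row begins, along the tool's axes as they then stand; what a row does not reach is not made up. A row lasts 1/8 s, in which the tool goes at most 62.5 mm and 10.7 degrees, less where a joint would pass 70% of its speed; a pose out of reach is approached as far as the arm can. A call is refused whole if a number of a shift passes 1 or a number of a turn 1, either way. A call with a gripper value outside its range is refused whole. The fingers move at their own pace and stop on an object; "squeeze" is the grip in N (left out, the last holds). Time passes only in rows, so rows that do not move let the fingers close. It gives the time, the measured TCP pose, the force and the opening at its end, in the units of the state.
- ctrl.state(): the state, without advancing time (a new reading comes with each control period).
- ctrl.get_image(name): name is "scene" or "top" or "wrist"; returns the picture (480x640x3 uint8, red, green, blue); there is no depth.
- ctrl.calibration(name): a dict with "K" (3x3 intrinsics, pixels), "k1" (the pictures are not rectified: a ray, as slopes to the right and down, at radius r is drawn at 1 + k1 r^2 times it, then the intrinsics apply), "rvec" (rotation vector, rad) and "tvec" (3), from world to camera coordinates, as OpenCV has them. Camera axes: x right, y down, z forward; pixel columns grow to the right and rows downward; lengths in m; the calibration is good to about 2 mm. A picture is of the moment at which its call begins: read the wrist's pose just before it. calibration takes no time and is no camera call; for the wrist camera it gives the pose at the moment of the call.
- ctrl.job_done(): hands the job in, once; it reports no verdict.
The state is a dict: "time_s": time; "joint_positions": joint angles; "qvel": joint speeds; "joint_efforts": joint torques, N m; "tcp_pos": TCP position; "eef_rot": TCP orientation; "force": force on the tool from outside, world axes, zero at the start; "ft_torque": the same for the moment, N m; "grip_width": finger opening in m.
Only numpy, scipy, OpenCV 4.12 (cv2) and the standard library are available. Lean on these libraries where they do the work, as an engineer would, in place of code of your own. Each camera call takes 0.05 s, during which the arm holds its last target.

## Task

Lock up the green tool chest: first roll the thumbwheels of its code lock until they show 4 2 1 on top, read from left to right from the robot's side, each number squarely up (the middle wheel already shows its 2 and should stay so). Then swing the hasp over and press it fully home, flat over its staple, without disturbing the oil can, the tin and the file that stand on the chest.

Things in the scene. Friction and masses are not known exactly. Their poses are not given: they have to be found in the camera images.
- chest_top (a point): centre of the flat top (deck) of the green steel tool chest, 300 (x) x 560 (y) x 100 mm high, fixed on the bench. x points across it away from the robot, y to the left along it, z up. On the deck along the line x = 0 stand the code lock (y = -239 to -25 mm) and the hasp with its staple (y = -10 to 139 mm). Numerals read upright from the robot's side.
- wheel_left (a joint): the left (as seen from the robot; next to the hasp) thumbwheel: black disc 72 mm across, 20 mm wide, axle along chest y, flat plain sides (can be pinched). Roll angle, rad: face k (numerals 0 to 5, black on white, 0 on orange) is on top at k x 1.0472. Grows as the top rolls towards chest +x, away from the robot; end stops at -0.3 and 5.54 (no way from 5 on to 0). Stays where left (friction 0.06 N m).
- wheel_left_axle (a point): centre of that wheel, on its axle, 42 mm above the deck, at chest x = 0, y = -80 mm; axes as the chest's, does not turn. The wheels are 52 mm apart, 32 mm clear between their sides, on a bare 8 mm axle, with a 3 mm plate on the deck below
- wheel_mid (a joint): the middle (starts on 2) thumbwheel: black disc 72 mm across, 20 mm wide, axle along chest y, flat plain sides (can be pinched). Roll angle, rad: face k (numerals 0 to 5, black on white, 0 on orange) is on top at k x 1.0472. Grows as the top rolls towards chest +x, away from the robot; end stops at -0.3 and 5.54 (no way from 5 on to 0). Stays where left (friction 0.06 N m).
- wheel_mid_axle (a point): centre of that wheel, on its axle, 42 mm above the deck, at chest x = 0, y = -132 mm; axes as the chest's, does not turn. 
- wheel_right (a joint): the right thumbwheel: black disc 72 mm across, 20 mm wide, axle along chest y, flat plain sides (can be pinched). Roll angle, rad: face k (numerals 0 to 5, black on white, 0 on orange) is on top at k x 1.0472. Grows as the top rolls towards chest +x, away from the robot; end stops at -0.3 and 5.54 (no way from 5 on to 0). Stays where left (friction 0.06 N m).
- wheel_right_axle (a point): centre of that wheel, on its axle, 42 mm above the deck, at chest x = 0, y = -184 mm; axes as the chest's, does not turn. The axle ends in two steel end plates 40 (x) x 8 (y) x 52 mm high at chest y = -235 and -29 mm, red mark on top
- hasp (a joint): the hasp: aluminium strap 120 long, 30 wide (chest x), 6 mm thick, slot 65 to 100 mm from its hinge, red end. Opening angle, rad: 0 = closed (its stop), level, 22 mm above the deck, pointing from its hinge to chest -y (to the wheels), staple through its slot; 1.57 = upright; 2.8 = folded back to +y, its stop. The stiff hinge (0.15 N m) holds it at any angle: it does not fall shut.
- hasp_hinge (a point): middle of the hasp's hinge pin (along chest x), 22 mm above the deck at chest y = 110 mm, x = 0; axes as the chest's, does not turn. The staple, a brass loop 6 mm thick and 20 mm long (chest y), stands on a block 24 x 50 x 19 mm high, its top 39 mm above the deck, its middle 85 mm from the hinge towards -y
- hasp_tip (a point): middle of the hasp's free end, 120 mm from the hinge pin; its -y axis points outward along the strap, its z axis is up when closed
- oil_can_c (a point): bystander: red oil can, 56 mm in diameter, 88 mm high, with a brass spout along its x to 32 mm out and 118 mm up and a small handle to 44 mm on the other side; the point lies on its axis 45 mm above its foot. Stands on the deck beside the hasp or the wheels
- paste_tin_c (a point): bystander: yellow tin with a steel lid, 62 mm in diameter, 52 mm high; the point is its centre. Stands on the deck beside the wheels or the hasp
- file_c (a point): bystander: file with a wooden handle, lying on the deck at its far edge beside the wheels; 200 mm long along its x, 22 mm wide, handle 22 and blade 8 mm high; the point lies 10 mm from its middle, 11 mm up

How it is judged:
By the outcome, as a careful person would: the job done as asked, in the order asked, and still so for the second after the job is handed in, with the robot touching nothing.
It also fails if it takes over 67 s, if anything falls off the work surface, if the arm or the gripper's body presses on something with over 40 N, if the wrist force passes 120 N, or if a joint passes its speed limit or range.

## Working session

There is one attempt and no reset: what is moved stays moved. The work goes in short steps, Python scripts to look and compute and a tool call to move; the robot and the scene stay as the last step left them, time stands still between calls to the robot, and variables do not carry over. Pictures are saved under pics/ and viewed, and the job is handed in when it is done.

Besides the shell and the picture viewer there is one more tool, called after "Request:" by a JSON object that holds its "api" and its "payload", one argument or row to a line. apply_moves: Moves the arm, as the interface text tells. Its arguments: {"type":"object","properties":{"deltas":{"type":"array","items":{"type":"array","items":{"type":"number"}}},"squeeze":{"type":"number"}},"required":["deltas"]}

```bash
ls; mkdir -p pics; python3 - <<'E'
from cell import ctrl
import cv2
for n in ("scene","top","wrist"):
    c=ctrl.calibration(n); print(n,c)
    cv2.imwrite(f"pics/{n}0.png",ctrl.get_image(n)[:,:,::-1])
print(ctrl.state(), ctrl.grip_depth)
E
```

```text
pics
scene {'K': array([[456.51678931,   0.        , 323.90561768],
       [  0.        , 456.51678931, 231.58616381],
       [  0.        ,   0.        ,   1.        ]]), 'k1': -0.0021551567032760542, 'rvec': array([ 2.09600616,  1.3568618 , -0.49501783]), 'tvec': array([-0.21203454, -0.2876171 ,  1.20953242])}
top {'K': array([[486.47883097,   0.        , 318.67718504],
       [  0.        , 486.47883097, 246.60588013],
       [  0.        ,   0.        ,   1.        ]]), 'k1': -0.09062445543035373, 'rvec': array([ 2.08368308, -2.14058483,  0.21314893]), 'tvec': array([0.00137129, 0.58310408, 0.84753751])}
wrist {'K': array([[353.23782653,   0.        , 316.45925859],
       [  0.        , 353.23782653, 242.85800013],
       [  0.        ,   0.        ,   1.        ]]), 'k1': 0.011559456395018203, 'rvec': array([-2.28347536, -1.76928598, -0.26612069]), 'tvec': array([-0.54862337, -0.04038951,  0.3802854 ])}
{'time_s': 0.15, 'joint_positions': array([-1.35870562,  0.31156935,  0.01400021,  1.51268525, -0.00439639,
        1.31920178, -0.02720854]), 'qvel': array([ 0.00025205, -0.00185406,  0.00074652, -0.00385173, -0.00076137,
       -0.00054415, -0.00033348]), 'joint_efforts': array([ 6.62317252e-04, -3.80273759e+01,  1.46275819e-01, -2.30847734e+01,
        1.22687934e-02,  9.76308889e-03, -9.36103589e-06]), 'tcp_pos': array([0.13792677, 0.53178235, 0.19285707]), 'eef_rot': array([-1.02148063,  1.32003694,  1.01949917]), 'force': array([0.05853651, 0.27129106, 0.09986896]), 'ft_torque': array([-0.00560772,  0.06115801,  0.00953823]), 'grip_width': 0.08519672282837513} -0.0187
```

View pics/scene0.png

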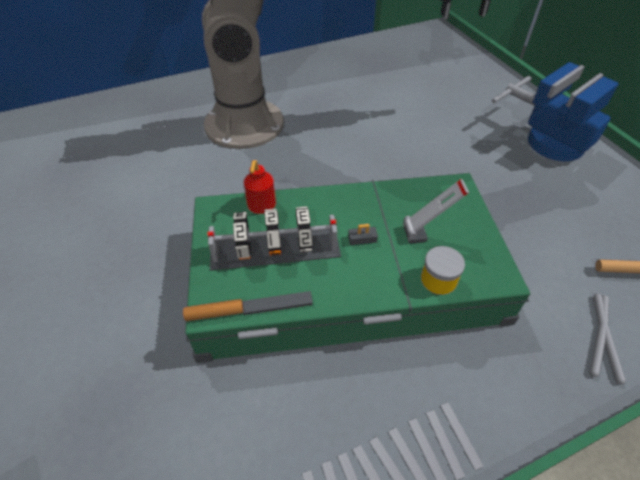

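View pics/top0.png

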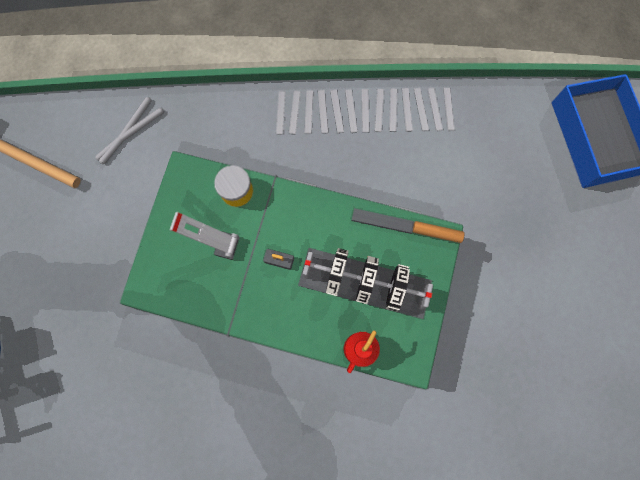

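View pics/wrist0.png

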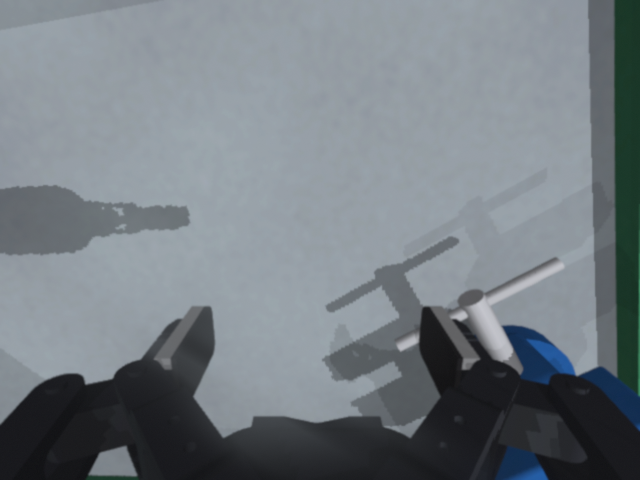

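```bash
cat > h.py <<'E'
from cell import ctrl
import cv2, numpy as np
from scipy.spatial.transform import Rotation as R
def ray(name,px,cal=None):
    c=cal or ctrl.calibration(name); K=c["K"]
    u=(np.array(px,float)-K[:2,2])/[K[0,0],K[1,1]]
    s=u.copy()
    for _ in range(20): s=u/(1+c["k1"]*(s@s))
    Rm=R.from_rotvec(c["rvec"]).as_matrix()
    return -Rm.T@c["tvec"], Rm.T@np.array([s[0],s[1],1])
def onz(name,px,z,cal=None):
    o,d=ray(name,px,cal); return o+d*(z-o[2])/d[2]
def proj(name,P,cal=None):
    c=cal or ctrl.calibration(name); Rm=R.from_rotvec(c["rvec"]).as_matrix()
    q=(np.atleast_2d(P))@Rm.T+c["tvec"]; s=q[:,:2]/q[:,2:]
    s=s*(1+c["k1"]*(s**2).sum(1))[:,None]
    return s@c["K"][:2,:2].T+c["K"][:2,2]
def red(img):
    r,g,b=[img[:,:,i].astype(int) for i in range(3)]
    m=((r>110)&(g<70)&(b<70)).astype(np.uint8)
    n,l,st,ce=cv2.connectedComponentsWithStats(m)
    return [(int(st[i,4]),ce[i].round(1),st[i,:4]) for i in range(1,n) if st[i,4]>8]
E
python3 - <<'E'
from h import *
st=ctrl.state(); print(R.from_rotvec(st["eef_rot"]).as_matrix().round(3))
it=cv2.imread("pics/top0.png")[:,:,::-1]; is_=cv2.imread("pics/scene0.png")[:,:,::-1]
for n,i in(("top",it),("scene",is_)):
    for r in red(i): print(n,r)
g=it.astype(int); m=((g[:,:,1]>g[:,:,0]*1.6)&(g[:,:,1]>g[:,:,2]*1.3)).astype(np.uint8)
m[:130]=0
cs,_=cv2.findContours(m,0,2); c=max(cs,key=cv2.contourArea)
bx=cv2.boxPoints(cv2.minAreaRect(c)); print(bx)
w=np.array([onz("top",p,0.1) for p in bx]);print(w.round(4), w.mean(0))
a=cv2.resize(it[140:340,120:480],None,fx=2.2,fy=2.2,interpolation=cv2.INTER_CUBIC)
cv2.imwrite("pics/tc.png",a[:,:,::-1])
a=cv2.resize(is_[150:330,180:480],None,fx=2.6,fy=2.6,interpolation=cv2.INTER_CUBIC)
cv2.imwrite("pics/sc.png",a[:,:,::-1])
E
```

```text
[[-0.    -0.968  0.251]
 [-0.002  0.251  0.968]
 [-1.    -0.    -0.002]]
top (71, array([176.9, 221.9]), array([173, 213,   9,  19], dtype=int32))
top (23, array([307.4, 262.5]), array([305, 260,   6,   6], dtype=int32))
top (26, array([428.3, 294.3]), array([425, 292,   7,   6], dtype=int32))
top (931, array([360.2, 350.4]), array([344, 332,  36,  41], dtype=int32))
scene (762, array([261.6, 186.4]), array([244, 165,  31,  47], dtype=int32))
scene (45, array([461.2, 187.5]), array([458, 181,   8,  14], dtype=int32))
scene (14, array([332.5, 222. ]), array([330, 221,   6,   3], dtype=int32))
scene (18, array([210.2, 233.8]), array([208, 232,   6,   4], dtype=int32))
[[228.61063 337.15933]
 [270.8018  175.42656]
 [468.23544 226.931  ]
 [426.04428 388.66376]]
[[ 0.4192  0.1453  0.1   ]
 [ 0.7109  0.0703  0.1   ]
 [ 0.6035 -0.2857  0.1   ]
 [ 0.3235 -0.19    0.1   ]] [ 0.51428073 -0.06500907  0.1       ]
```

View pics/tc.png

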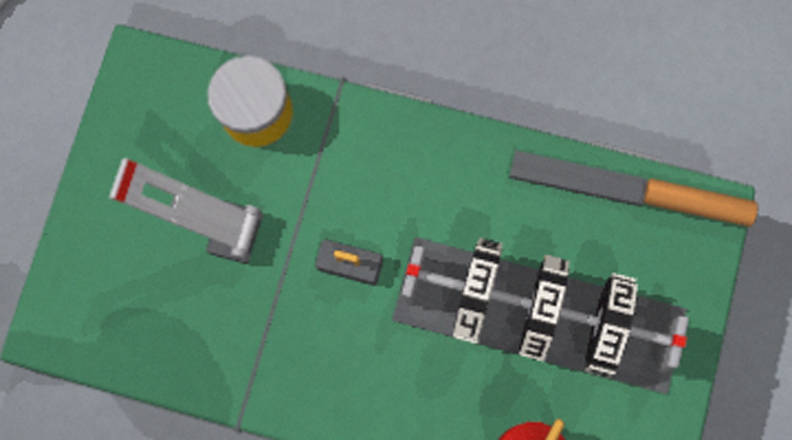

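View pics/sc.png

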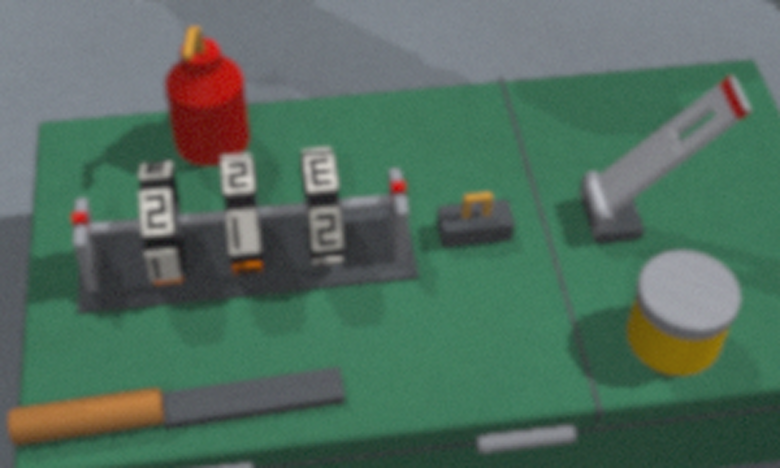

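```bash
cat >> h.py <<'E'
try:
    C=np.load("chest.npz"); T=C["T"]; ex=C["ex"]; ey=C["ey"]
    def ch(P): d=np.asarray(P)-T; return np.stack([d@ex,d@ey,d[...,2]],-1)
    def wo(c): c=np.asarray(c,float); return T+c[...,0:1]*ex+c[...,1:2]*ey+c[...,2:3]*np.array([0,0,1.])
except FileNotFoundError: pass
E
python3 - <<'E'
from h import *
L=onz("top",(307.4,262.5),.152); Rr=onz("top",(428.3,294.3),.152)
print(L,Rr,np.linalg.norm(L-Rr))
# scene cross-check
print(onz("scene",(332.5,222),.152),onz("scene",(210.2,233.8),.152))
L=(L+onz("scene",(332.5,222),.152))/2;Rr=(Rr+onz("scene",(210.2,233.8),.152))/2
ey=(L-Rr)/np.linalg.norm(L-Rr); ex=np.array([ey[1],-ey[0],0])
T=(L+Rr)/2+ey*.132; T[2]=.1
np.savez("chest.npz",T=T,ex=ex,ey=ey); print(T,ex,ey)
E
python3 - <<'E'
from h import *
print("yaw chest",np.degrees(np.arctan2(ex[1],ex[0])))
def tri(a,b):
    o1,d1=ray("top",a);o2,d2=ray("scene",b)
    s=np.linalg.lstsq(np.stack([d1,-d2],1),o2-o1,rcond=None)[0]
    p,q=o1+s[0]*d1,o2+s[1]*d2; return (p+q)/2,np.linalg.norm(p-q)
p,e=tri((176.9,221.9),(461.2,187.5)); c=ch(p); print("hasp red",c,e, "angle",np.arctan2(c[2]-.022,-(c[1]-.110)))
for n,px,z in(("tin lid top",(233,183),.152),("can top",(361,349),.188),("file hand end",(462,236),.115),("file blade end",(352,215),.108),("corner",(176,151),.1),("corner",(122,303),.1),("corner",(427,387),.1)):
    print(n,ch(onz("top",px,z)).round(4))
st=ctrl.state(); print("tcp",ch(st["tcp_pos"]).round(4))
print(proj("top",wo([[0,-.08,.078],[0,-.132,.078],[0,-.184,.078]])).round(1))
print(proj("scene",wo([[0,-.08,.078],[0,-.132,.078],[0,-.184,.078]])).round(1))
E
```

```text
[0.5373812 0.0050466 0.152    ] [ 0.47875063 -0.19253006  0.152     ] 0.206092411054036
[0.53675285 0.00520126 0.152     ] [ 0.47801288 -0.19179745  0.152     ]
[0.54535942 0.03300125 0.1       ] [ 0.95849365 -0.28511388  0.        ] [0.28511388 0.95849365 0.        ]
yaw chest -16.565655821446082
hasp red [0.00066748 0.18449796 0.1077813 ] 0.0005137803515314301 angle 2.285912398002453
tin lid top [0.1013 0.132  0.052 ]
can top [-0.1142 -0.1468  0.088 ]
file hand end [ 0.1226 -0.2778  0.015 ]
file blade end [ 0.1111 -0.0801  0.008 ]
corner [ 0.1496  0.2701 -0.    ]
corner [-0.1471  0.2731 -0.    ]
corner [-0.146 -0.278 -0.   ]
tcp [-0.5327  0.3619  0.0929]
[[337.5 268. ]
 [369.  276.3]
 [400.6 284.6]]
[[302.3 214.6]
 [270.8 217.6]
 [238.8 220.6]]
```

Request:
{"api": "apply_moves", "payload": {
  "deltas": [
    [-0.8, 0, 0, 0.25, 85],
    [-0.6, -0.4, -0.4, 0, 85],
    [0, -0.8, -0.8, 0, 85],
    [0, -0.8, -0.8, 0, 85],
    [0, -0.8, -0.8, 0, 60],
    [0, -0.8, -0.8, 0, 60],
    [0, -0.8, -0.8, 0, 60],
    [0, -0.8, -0.8, 0, 60]
  ]
}}

```text
time_s: 1.15
tcp_pos: [0.3156, 0.2016, 0.2629]
eef_rot: [-1.005, 1.333, 0.999]
force: [1.5, 0.1, 0.1]
grip_width: 0.06
```

```bash
cat > st.py <<'E'
from h import *
s=ctrl.state(); M=R.from_rotvec(s["eef_rot"]).as_matrix()
print("t",s["time_s"],"chest",(ch(s["tcp_pos"])*1000).round(1),"yawerr(turn deg needed)",np.degrees(np.arctan2(M[:2,2]@ex[:2]*-1,M[:2,2]@ey[:2])).round(2),"tilt",M[2].round(3),"F",s["force"].round(1),"w",(s["grip_width"]*1000).round(1),"vmax",abs(s["qvel"]).max().round(3))
E
python3 st.py
```

```text
Traceback (most recent call last):
  File "st.py", line 3, in <module>
    print("t",s["time_s"],"chest",(ch(s["tcp_pos"])*1000).round(1),"yawerr(turn deg needed)",np.degrees(np.arctan2(M[:2,2]@ex[:2]*-1,M[:2,2]@ey[:2])).round(2),"tilt",M[2].round(3),"F",s["force"].round(1),"w",(s["grip_width"]*1000).round(1),"vmax",abs(s["qvel"]).max().round(3))
                                                                                                                                                                                                                ^^^^^^^^^^^^^^^^^^^^^^^^^^^^
AttributeError: 'float' object has no attribute 'round'
```

```bash
sed -i 's/(s\["grip_width"\]\*1000).round(1)/round(s["grip_width"]*1000,1)/' st.py; python3 st.py
```

```text
t 1.15 chest [-268.2   96.1  162.9] yawerr(turn deg needed) 0.57 tilt [-1.     0.    -0.006] F [1.5 0.1 0.1] w 60.0 vmax 1.072
```

Request:
{"api": "apply_moves", "payload": {
  "deltas": [
    [0, -0.8, -0.8, 0.07, 50],
    [0, -0.8, -0.8, 0, 40],
    [0, -0.8, -0.8, 0, 36],
    [0, -0.8, -0.8, 0, 36],
    [0, -0.8, -0.8, 0, 36],
    [0, -0.7, -0.8, 0, 36],
    [0, -0.3, -0.4, 0, 36],
    [0, 0, 0, 0, 36]
  ]
}}

```text
time_s: 2.15
tcp_pos: [0.4845, -0.1342, 0.263]
eef_rot: [-0.992, 1.338, 0.986]
force: [-0.4, -0.4, 0.4]
grip_width: 0.0359
```

```bash
python3 st.py; cat > snap.py <<'E'
import sys
from h import *
for n in sys.argv[2:]:
    c=ctrl.calibration(n); im=ctrl.get_image(n)
    np.savez(f"pics/{n}{sys.argv[1]}.npz",im=im,**c); cv2.imwrite(f"pics/{n}{sys.argv[1]}.png",im[:,:,::-1])
E
python3 snap.py 1 top scene wrist
```

```text
t 2.15 chest [ -10.6 -177.6  163. ] yawerr(turn deg needed) -0.37 tilt [-1.    -0.001 -0.005] F [-0.4 -0.4  0.4] w 35.9 vmax 0.026
```

View pics/wrist1.png

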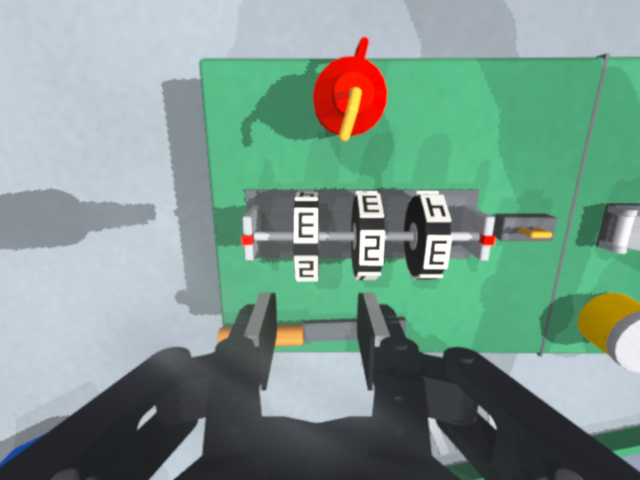

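View pics/scene1.png

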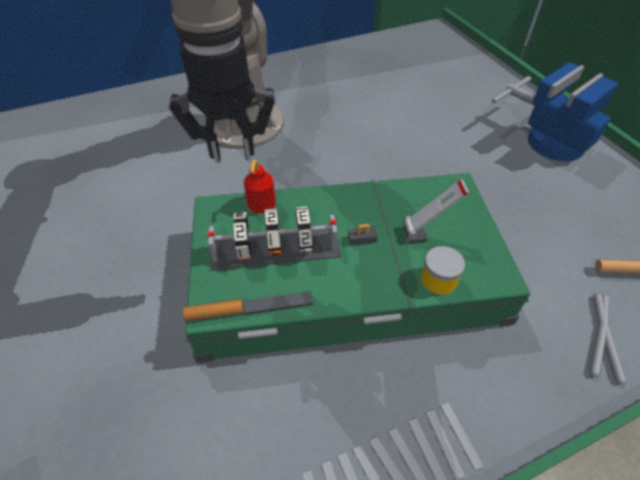

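```bash
cat > wh.py <<'E'
import sys
from h import *
# brightness along the rim, unrolled strip
def strip(f,name,y,dy=(0,0,0)):
    d=np.load(f); cal={k:d[k] for k in("K","k1","rvec","tvec")}; cal["k1"]=float(cal["k1"])
    im=d["im"]; al=np.radians(np.arange(-110,110.1,1)); w=np.linspace(-.009,.009,19)
    A,W=np.meshgrid(al,w,indexing="ij")
    P=wo(np.stack([.036*np.sin(A),y+W,.042+.036*np.cos(A)],-1))+np.array(dy)
    uv=proj(name,P.reshape(-1,3),cal).astype(np.float32).reshape(*A.shape,2)
    s=cv2.remap(np.ascontiguousarray(im),uv[...,0],uv[...,1],cv2.INTER_LINEAR)
    # facing
    cam=-R.from_rotvec(cal["rvec"]).as_matrix().T@cal["tvec"]
    c=ch(cam)-np.array([0,y,.042]); vis=(c[0]*np.sin(al)+c[2]*np.cos(al))>.037
    return np.degrees(al),s,vis
def bands(f,name,y):
    al,s,vis=strip(f,name,y)
    e=np.concatenate([s[:,1:4],s[:,-4:-1]],1).astype(float).mean((1,2))  # margins of plates, no numeral
    v=e[vis]; a=al[vis]; th=(v.max()+v.min())/2
    up=v>th; out=[]; k=0
    ed=[a[i]+(th-v[i])/(v[i+1]-v[i]) for i in range(len(a)-1) if up[i]!=up[i+1]]
    return a[0],a[-1],np.round(ed,1),up[0]
if __name__=="__main__":
    t=sys.argv[1]; rows=[]
    for n in sys.argv[2:]:
        for nm,y in(("L",-.08),("M",-.132),("R",-.184)):
            print(n,nm,*bands(f"pics/{n}{t}.npz",n,y))
            al,s,vis=strip(f"pics/{n}{t}.npz",n,y)
            rows.append(cv2.resize(s.transpose(1,0,2),(660,80)))
    cv2.imwrite(f"pics/strip{t}.png",np.concatenate(rows)[:, :, ::-1])
E
python3 wh.py 1 wrist top scene
```

```text
wrist L -99.0 67.0 [-32.7 -16.7  34.2  50.2] True
wrist M -99.0 67.0 [-38.6 -23.   27.4  41.9] True
wrist R -99.0 67.0 [-83.8 -67.5 -54.7  -5.6  10.4] False
top L -96.00000000000001 78.0 [-35.  -18.   29.   45.4  56.1] True
top M -96.00000000000001 78.0 [-41.4 -24.4  14.4] True
top R -96.00000000000001 78.0 [-93.6 -72.6 -56.4  -8.3] False
scene L -46.0 110.0 [26.5 43.2 89.7] True
scene M -46.0 110.0 [20.4 36.7 84.9] True
scene R -46.0 110.0 [-8.8  4.6 54.4 69.6 80.6] True
```

View pics/strip1.png

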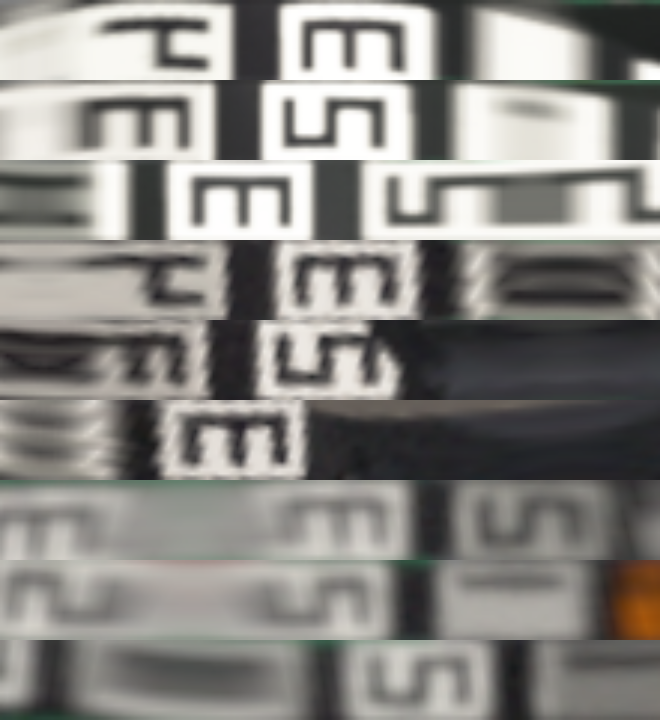

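Request:
{"api": "apply_moves", "payload": {
  "deltas": [
    [0, -0.55, -0.13, -0.05, 36],
    [0.8, 0, 0, 0, 36],
    [0.8, 0, 0, 0, 36],
    [0, 0, 0, 0, 36]
  ]
}}

```text
time_s: 2.8
tcp_pos: [0.5112, -0.1347, 0.1823]
eef_rot: [-1.008, 1.318, 1.012]
force: [0.1, 0.7, 0.8]
grip_width: 0.0359
```

```bash
python3 st.py
```

```text
t 2.8 chest [  15.1 -170.5   82.3] yawerr(turn deg needed) 1.29 tilt [-1.    -0.001  0.006] F [0.1 0.7 0.8] w 35.9 vmax 0.069
```

Request:
{"api": "apply_moves", "payload": {
  "deltas": [
    [0, 0, 0, 0, 36]
  ]
}}

```text
time_s: 2.92
tcp_pos: [0.5121, -0.1337, 0.1838]
eef_rot: [-1.01, 1.315, 1.012]
force: [0.1, 0.7, -0.4]
grip_width: 0.0362
```

```bash
python3 st.py
```

```text
t 2.925 chest [  15.7 -169.3   83.8] yawerr(turn deg needed) 1.42 tilt [-1.    -0.003  0.007] F [ 0.1  0.7 -0.4] w 36.2 vmax 0.022
```

Request:
{"api": "apply_moves", "payload": {
  "deltas": [
    [0, -0.02, -0.29, 0.17, 36],
    [0, 0, 0, 0, 36]
  ]
}}

```text
time_s: 3.18
tcp_pos: [0.5109, -0.1493, 0.1869]
eef_rot: [-0.994, 1.321, 0.99]
force: [0.1, -0.1, -0.0]
grip_width: 0.0361
```

```bash
python3 st.py
```

```text
t 3.175 chest [  18.9 -184.6   86.9] yawerr(turn deg needed) 0.03 tilt [-1.    -0.009  0.007] F [ 0.1 -0.1 -0. ] w 36.1 vmax 0.031
```

Request:
{"api": "apply_moves", "payload": {
  "deltas": [
    [0.44, 0.02, 0, 0, 36],
    [0.3, 0, 0, 0, 36],
    [0, 0, 0, 0, 36]
  ]
}}

```text
time_s: 3.55
tcp_pos: [0.5122, -0.1503, 0.1515]
eef_rot: [-0.996, 1.317, 0.985]
force: [-0.1, 1.0, 0.0]
grip_width: 0.0361
```

```bash
python3 st.py
```

```text
t 3.55 chest [  20.5 -185.1   51.5] yawerr(turn deg needed) -0.07 tilt [-1.    -0.014  0.009] F [-0.1  1.   0. ] w 36.1 vmax 0.023
```

Request:
{"api": "apply_moves", "payload": {
  "deltas": [
    [0.16, 0.07, 0.02, 0, 36],
    [0, 0, 0, 0, 36]
  ]
}}

```text
time_s: 3.8
tcp_pos: [0.5097, -0.1484, 0.1438]
eef_rot: [-0.996, 1.316, 0.984]
force: [0.6, 0.2, -0.9]
grip_width: 0.0357
```

Request:
{"api": "apply_moves", "payload": {
  "deltas": [
    [0, 0, 0, 0, 10],
    [0, 0, 0, 0, 10]
  ],
  "squeeze": 25
}}

```text
time_s: 4.05
tcp_pos: [0.5103, -0.1484, 0.1445]
eef_rot: [-0.997, 1.315, 0.984]
force: [-0.0, 0.5, 0.6]
grip_width: 0.01
```

```bash
python3 st.py
```

```text
t 4.05 chest [  18.2 -183.9   44.5] yawerr(turn deg needed) -0.05 tilt [-1.    -0.017  0.009] F [-0.   0.5  0.6] w 10.0 vmax 0.007
```

```bash
python3 snap.py 2 wrist scene; python3 - <<'E'
import cv2
a=cv2.imread("pics/scene2.png")[100:300,140:400]; cv2.imwrite("pics/s2c.png",cv2.resize(a,None,fx=3,fy=3,interpolation=2))
E
```

```text
(no output)
```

View pics/wrist2.png

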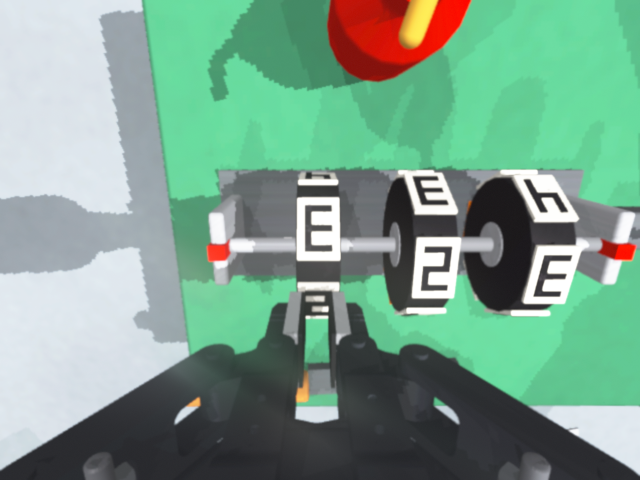

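View pics/s2c.png

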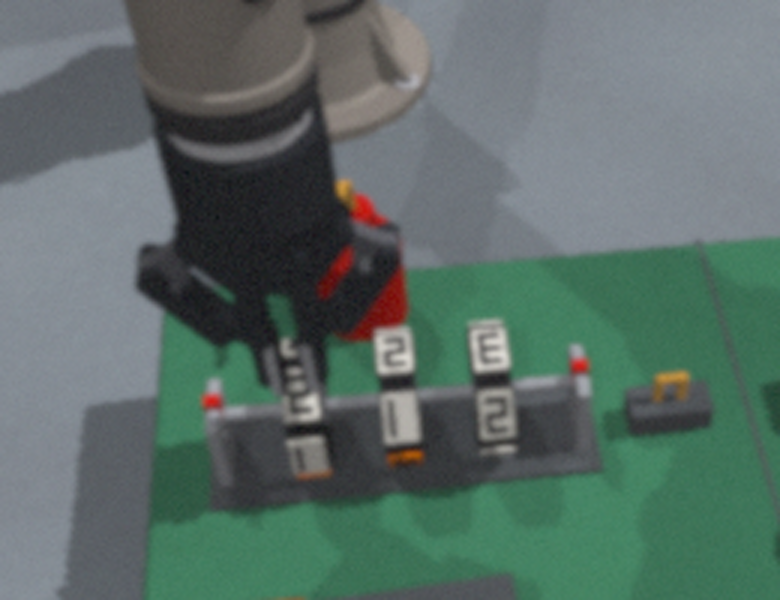

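```bash
python3 - <<'E'
from h import *
for n in("wrist","scene"):
    d=np.load(f"pics/{n}2.npz"); cal={k:d[k] for k in("K","k1","rvec","tvec")}
    s=ctrl.state(); M=R.from_rotvec(s["eef_rot"]).as_matrix(); p=s["tcp_pos"]
    P=[p,p-.0187*M[:,0],p+.01*M[:,2],p-.01*M[:,2], p-.0187*M[:,0]+.01*M[:,2],p-.0187*M[:,0]-.01*M[:,2]]
    print(n,proj(n,P,cal).round(0).tolist())
    print(proj(n,wo([[0,-.184,.042],[0,-.184,.078],[.036,-.184,.042],[.018,-.184,.073],[.018,-.174,.073],[.018,-.194,.073]]),cal).round(0).tolist())
print(ctrl.state()["grip_width"])
E
```

```text
wrist [[316.0, 276.0], [316.0, 290.0], [334.0, 276.0], [298.0, 276.0], [336.0, 290.0], [296.0, 290.0]]
[[316.0, 243.0], [317.0, 268.0], [316.0, 302.0], [317.0, 299.0], [338.0, 299.0], [296.0, 299.0]]
scene [[242.0, 242.0], [240.0, 235.0], [248.0, 242.0], [236.0, 243.0], [246.0, 234.0], [234.0, 235.0]]
[[242.0, 235.0], [239.0, 221.0], [242.0, 252.0], [239.0, 231.0], [246.0, 230.0], [233.0, 232.0]]
0.01002784693696649
```

```bash
python3 - <<'E'
from h import *
d=np.load("pics/scene1.npz"); cal={k:d[k] for k in("K","k1","rvec","tvec")}
print(proj("scene",wo([[-.0106,-.1776,.163],[-.0106,-.1776+.018,.163],[-.0106,-.1776-.018,.163],[-.0106,-.1776,.182]]),cal).round(0))
d=np.load("pics/wrist1.npz"); calw={k:d[k] for k in("K","k1","rvec","tvec")}
print(proj("wrist",wo([[-.0106,-.1776+.018,.163],[-.0106,-.1776-.018,.163],[-.0106,-.1776,.182],[-.0106,-.1776+.018,.153],[-.0106,-.1776-.018,.153]]),calw).round(0))
for c in (ctrl.calibration("wrist"),calw):
  Rm=R.from_rotvec(c["rvec"]).as_matrix(); print(ch(-Rm.T@c["tvec"]))
a=cv2.imread("pics/scene1.png")[60:260,140:400]; cv2.imwrite("pics/s1c.png",cv2.resize(a,None,fx=3,fy=3,interpolation=2))
E
```

```text
[[235. 177.]
 [247. 176.]
 [223. 178.]
 [234. 168.]]
[[344. 277.]
 [279. 277.]
 [310. 292.]
 [343. 270.]
 [280. 270.]]
[-0.0600625  -0.18541414  0.22388457]
[-0.08674356 -0.17395262  0.34366141]
```

View pics/s1c.png

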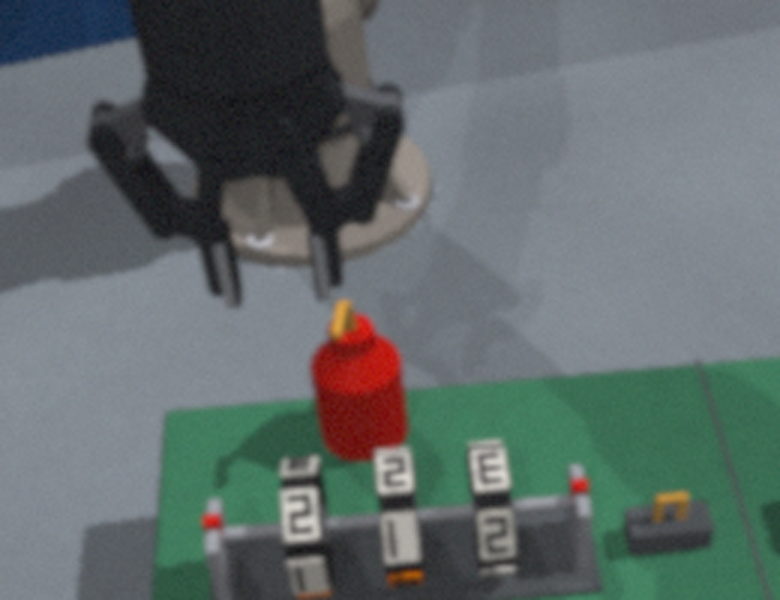

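```bash
python3 - <<'E'
from h import *
def L(f): d=np.load(f); return {k:(d[k] if k!="k1" else float(d[k])) for k in("K","k1","rvec","tvec")}
def tri(a,b,t):
    o1,d1=ray("w",a,L(f"pics/wrist{t}.npz"));o2,d2=ray("s",b,L(f"pics/scene{t}.npz"))
    s=np.linalg.lstsq(np.stack([d1,-d2],1),o2-o1,rcond=None)[0]
    p,q=o1+s[0]*d1,o2+s[1]*d2; return ch((p+q)/2).round(4),np.linalg.norm(p-q).round(4)
print(tri((272,294),(220,161),1),tri((362,294),(244,159),1))
for z in (.16,.17,.18,.19,.2): print(z,ch(onz("s",(232,160),z+.1,L("pics/scene1.npz"))).round(3),ch(onz("w",(317,294),z+.1,L("pics/wrist1.npz"))).round(3))
a=cv2.imread("pics/top1.png"); cv2.imwrite("pics/t1c.png",cv2.resize(a[160:460,220:560],None,fx=2.2,fy=2.2))
E
```

```text
(array([-0.0147, -0.1955,  0.1931]), np.float64(0.0003)) (array([-0.0147, -0.1571,  0.1938]), np.float64(0.0075))
0.16 [-0.054 -0.183  0.16 ] [ 0.001 -0.174  0.16 ]
0.17 [-0.042 -0.181  0.17 ] [-0.004 -0.174  0.17 ]
0.18 [-0.03 -0.18  0.18] [-0.008 -0.174  0.18 ]
0.19 [-0.018 -0.179  0.19 ] [-0.013 -0.174  0.19 ]
0.2 [-0.006 -0.177  0.2  ] [-0.018 -0.174  0.2  ]
```

View pics/t1c.png

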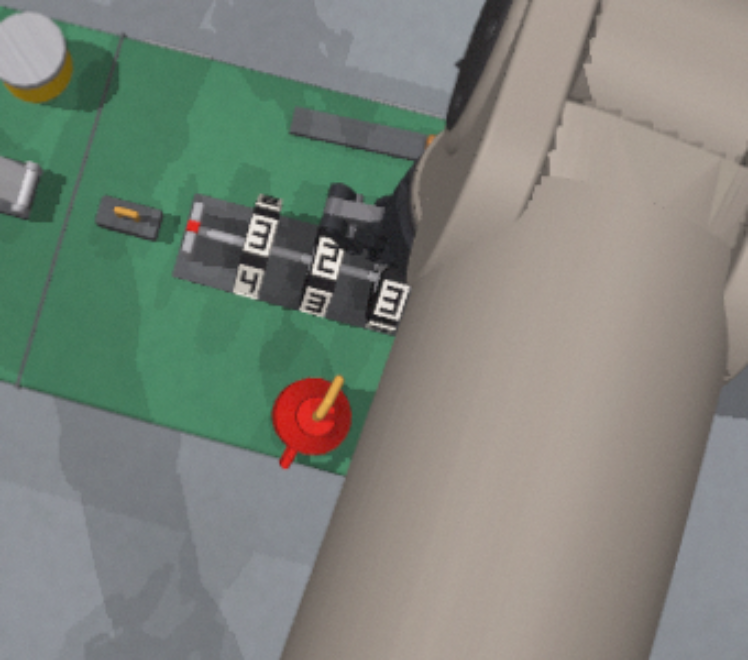

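```bash
python3 - <<'E'
from h import *
def L(f): d=np.load(f); return {k:(d[k] if k!="k1" else float(d[k])) for k in("K","k1","rvec","tvec")}
for z in (.05,.06,.07,.08,.09): print(z,ch(onz("s",(237,230),z+.1,L("pics/scene2.npz"))).round(3),ch(onz("w",(319,293),z+.1,L("pics/wrist2.npz"))).round(3))
c=L("pics/wrist1.npz"); Rm=R.from_rotvec(c["rvec"]).as_matrix(); print((Rm@ex).round(3),(Rm@[0,0,-1]).round(3))
E
sed -n 1,5p st.py >/dev/null; python3 -c "
import sys; sys.path.insert(0,'.')
from cell import ctrl; print([a for a in dir(ctrl) if a[0]!='_'])"
```

```text
0.05 [-0.005 -0.191  0.05 ] [ 0.026 -0.183  0.05 ]
0.06 [ 0.004 -0.189  0.06 ] [ 0.021 -0.183  0.06 ]
0.07 [ 0.013 -0.188  0.07 ] [ 0.016 -0.183  0.07 ]
0.08 [ 0.022 -0.187  0.08 ] [ 0.011 -0.183  0.08 ]
0.09 [ 0.031 -0.186  0.09 ] [ 0.006 -0.183  0.09 ]
[0.001 0.955 0.298] [ 0.004 -0.298  0.955]
['PlanningError', 'calibration', 'get_image', 'grip_depth', 'job_done', 'state']
```

Request:
{"api": "apply_moves", "payload": {
  "deltas": [
    [0, -0.03, 0, 0, 36],
    [0, 0, 0, 0, 36],
    [0.3, 0, 0, 0, 36],
    [0.3, 0, 0, 0, 36],
    [0, 0, 0, 0, 36]
  ]
}}

```text
time_s: 4.78
tcp_pos: [0.5119, -0.1486, 0.1118]
eef_rot: [-0.996, 1.316, 0.984]
force: [-0.6, -0.2, 0.0]
grip_width: 0.0356
```

```bash
python3 st.py; python3 snap.py 3 wrist scene; python3 - <<'E'
import cv2
a=cv2.imread("pics/scene3.png")[100:300,140:400]; cv2.imwrite("pics/s3c.png",cv2.resize(a,None,fx=3,fy=3,interpolation=2))
E
```

```text
t 4.775 chest [  19.7 -183.6   11.8] yawerr(turn deg needed) -0.05 tilt [-1.    -0.016  0.009] F [-0.6 -0.2  0. ] w 35.6 vmax 0.013
```

View pics/s3c.png

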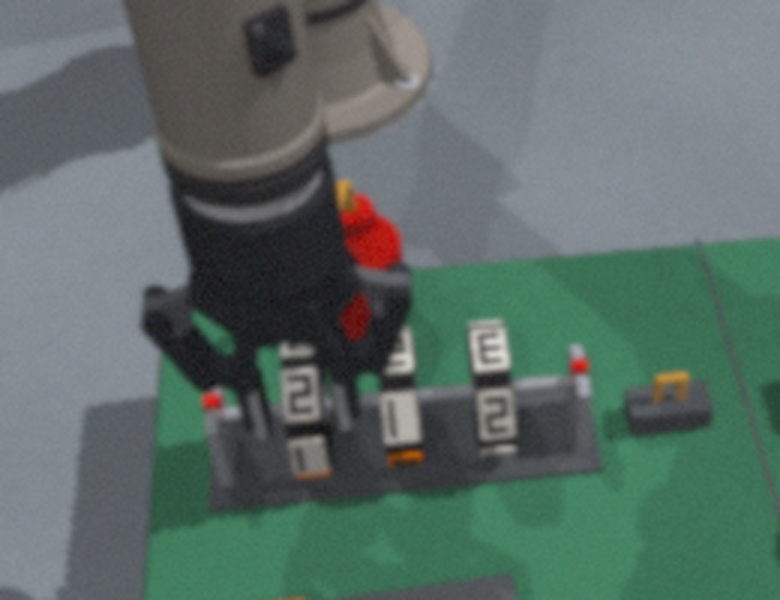

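View pics/wrist3.png

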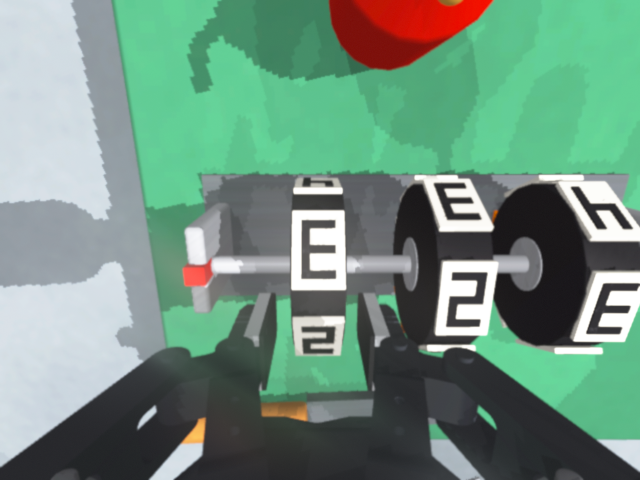

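Request:
{"api": "apply_moves", "payload": {
  "deltas": [
    [-0.05, 0, 0, 0, 10],
    [0, 0, 0, 0, 10],
    [0, 0, 0, 0, 10]
  ],
  "squeeze": 25
}}

```text
time_s: 5.25
tcp_pos: [0.5133, -0.1486, 0.116]
eef_rot: [-0.998, 1.313, 0.983]
force: [0.6, 0.8, -3.0]
grip_width: 0.0192
```

```bash
python3 st.py
```

```text
t 5.25 chest [  21.  -183.2   16. ] yawerr(turn deg needed) -0.02 tilt [-1.    -0.019  0.009] F [ 0.6  0.8 -3. ] w 19.2 vmax 0.002
```

Request:
{"api": "apply_moves", "payload": {
  "deltas": [
    [-0.056, 0.078, 0, 0, 10],
    [-0.042, 0.086, 0, 0, 10],
    [-0.026, 0.092, 0, 0, 10],
    [-0.01, 0.094, 0, 0, 10],
    [0, 0, 0, 0, 10]
  ]
}}

```text
time_s: 5.88
tcp_pos: [0.5055, -0.1464, 0.1211]
eef_rot: [-1.013, 1.303, 0.964]
force: [-1.0, 1.5, -4.2]
grip_width: 0.0194
```

```bash
python3 st.py;python3 snap.py 4 wrist scene
```

```text
t 5.875 chest [  12.9 -183.3   21.1] yawerr(turn deg needed) -0.05 tilt [-0.999 -0.041  0.005] F [-1.   1.5 -4.2] w 19.4 vmax 0.004
```

View pics/wrist4.png

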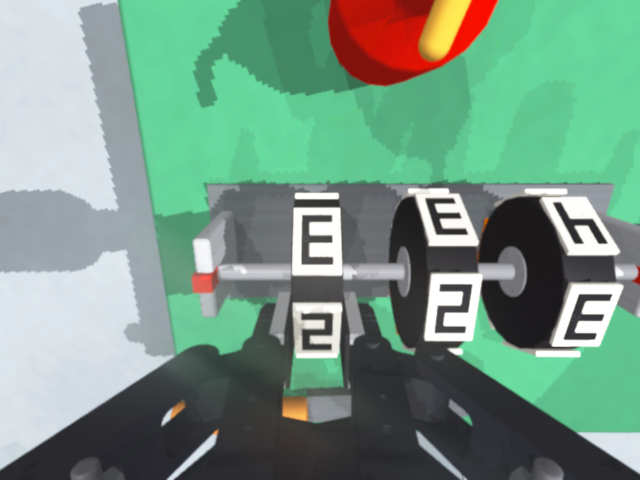

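Request:
{"api": "apply_moves", "payload": {
  "deltas": [
    [-0.06, 0.3, 0, 0, 10],
    [0.08, 0.34, 0, 0, 10]
  ],
  "squeeze": 20
}}

```text
time_s: 6.22
tcp_pos: [0.4873, -0.1411, 0.123]
eef_rot: [-1.03, 1.287, 0.942]
force: [12.5, -3.3, 3.3]
grip_width: 0.0194
```

```bash
python3 st.py;python3 snap.py 5 wrist scene
```

```text
t 6.225 chest [  -6.  -183.4   23. ] yawerr(turn deg needed) -0.06 tilt [-0.998 -0.069  0.003] F [12.5 -3.3  3.3] w 19.4 vmax 0.347
```

View pics/wrist5.png

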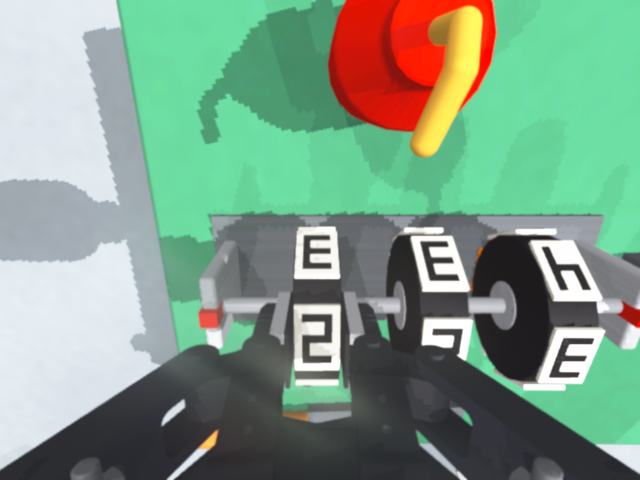

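Request:
{"api": "apply_moves", "payload": {
  "deltas": [
    [0.04, 0.5, 0, 0, 10],
    [0.08, 0.2, 0, 0, 10]
  ]
}}

```text
time_s: 6.58
tcp_pos: [0.4692, -0.1357, 0.1201]
eef_rot: [-1.051, 1.266, 0.915]
force: [8.5, -2.8, 1.7]
grip_width: 0.019
```

```bash
python3 st.py;python3 snap.py 6 wrist scene; python3 wh.py 6 wrist scene
```

```text
t 6.575 chest [ -24.9 -183.4   20.1] yawerr(turn deg needed) -0.05 tilt [-0.995 -0.104  0.002] F [ 8.5 -2.8  1.7] w 19.0 vmax 0.23
wrist L -110.0 40.0 [-94.  -80.9 -31.9 -15.   -6.1  -4.4  25.3] True
wrist M -110.0 40.0 [-99.6 -88.4 -37.8   9.9  10.2] True
wrist R -110.0 40.0 [-69.3 -52.4  -3.6  12.3] True
scene L -46.0 110.0 [26.5 43.2 89.7] True
scene M -46.0 110.0 [20.6 36.2 86. ] True
scene R -46.0 110.0 [-35.9 -11.5   2.8  52.7] False
```

View pics/wrist6.png

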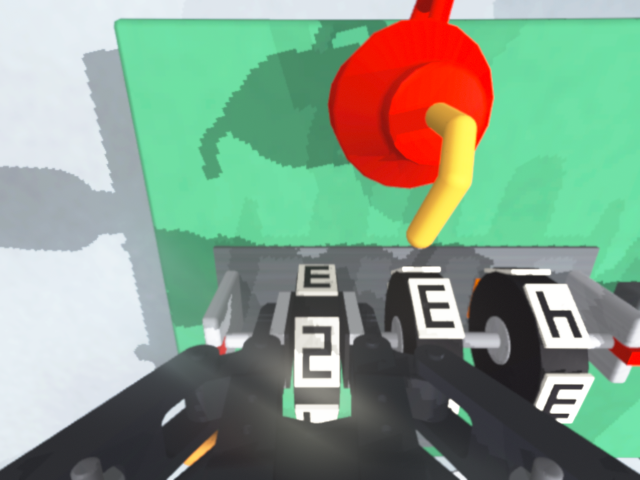

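View pics/strip6.png

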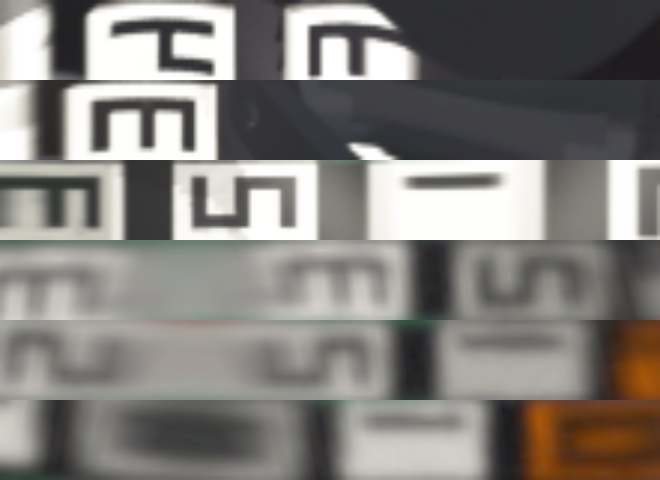

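Request:
{"api": "apply_moves", "payload": {
  "deltas": [
    [0, -0.05, 0, 0, 36],
    [0, -0.1, 0, 0, 36],
    [-0.5, -0.1, 0, 0, 36],
    [-0.7, -0.1, 0, 0, 36],
    [0, 0, 0, 0, 36]
  ]
}}

```text
time_s: 7.3
tcp_pos: [0.4778, -0.1398, 0.1842]
eef_rot: [-1.045, 1.27, 0.918]
force: [0.5, 0.6, 0.5]
grip_width: 0.0361
```

```bash
python3 st.py;python3 snap.py 7 wrist scene; python3 wh.py 7 wrist scene
```

```text
t 7.3 chest [ -15.5 -184.8   84.2] yawerr(turn deg needed) -0.19 tilt [-0.995 -0.098  0.003] F [0.5 0.6 0.5] w 36.1 vmax 0.066
wrist L -107.0 54.0 [-93.1 -83.2 -32.4 -15.6  23.5  28.3  37.6] True
wrist M -107.0 54.0 [-38.2 -21.9  18.9  20.3  29.8] True
wrist R -107.0 54.0 [-69.2 -54.7  -6.2   9.9] True
scene L -46.0 110.0 [26.5 43.1 89.9] True
scene M -46.0 110.0 [20.4 36.6 85.5] True
scene R -46.0 110.0 [-11.    2.7  52.5] True
```

View pics/scene7.png

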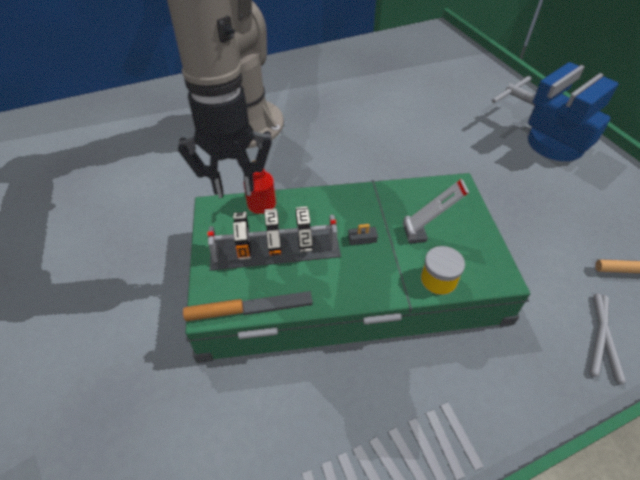

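View pics/wrist7.png

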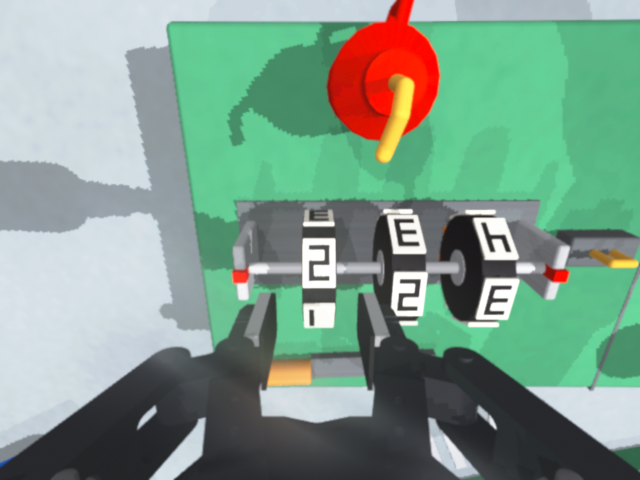

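Request:
{"api": "apply_moves", "payload": {
  "deltas": [
    [0, 0, 0.7, 0, 36],
    [0, 0, 0.8, 0, 36],
    [0, 0, 0.6, 0, 36],
    [0, 0, 0, 0, 36]
  ]
}}

```text
time_s: 7.9
tcp_pos: [0.5011, -0.0357, 0.1756]
eef_rot: [-1.035, 1.286, 0.928]
force: [-0.9, -0.9, -1.4]
grip_width: 0.0363
```

```bash
python3 st.py
```

```text
t 7.9 chest [-22.8 -78.5  75.6] yawerr(turn deg needed) -0.38 tilt [-0.997 -0.08  -0.001] F [-0.9 -0.9 -1.4] w 36.3 vmax 0.049
```

Request:
{"api": "apply_moves", "payload": {
  "deltas": [
    [0.4, -0.06, -0.03, -0.05, 36],
    [0.4, 0, 0, 0, 36],
    [0, 0, 0, 0, 36]
  ]
}}

```text
time_s: 8.28
tcp_pos: [0.503, -0.0422, 0.1323]
eef_rot: [-1.037, 1.292, 0.934]
force: [-0.1, -0.5, 0.1]
grip_width: 0.0359
```

```bash
python3 st.py
```

```text
t 8.275 chest [-19.2 -84.2  32.3] yawerr(turn deg needed) -0.15 tilt [-0.997 -0.074 -0.006] F [-0.1 -0.5  0.1] w 35.9 vmax 0.022
```

Request:
{"api": "apply_moves", "payload": {
  "deltas": [
    [0.16, -0.04, 0.08, 0, 36],
    [0.16, 0, 0, 0, 36],
    [0, 0, 0, 0, 36]
  ]
}}

```text
time_s: 8.65
tcp_pos: [0.5074, -0.0407, 0.1163]
eef_rot: [-1.036, 1.292, 0.932]
force: [-0.5, -0.0, 0.7]
grip_width: 0.0358
```

```bash
python3 st.py; python3 snap.py 8 wrist
```

```text
t 8.65 chest [-15.3 -81.5  16.3] yawerr(turn deg needed) -0.27 tilt [-0.997 -0.075 -0.006] F [-0.5 -0.   0.7] w 35.8 vmax 0.012
```

View pics/wrist8.png

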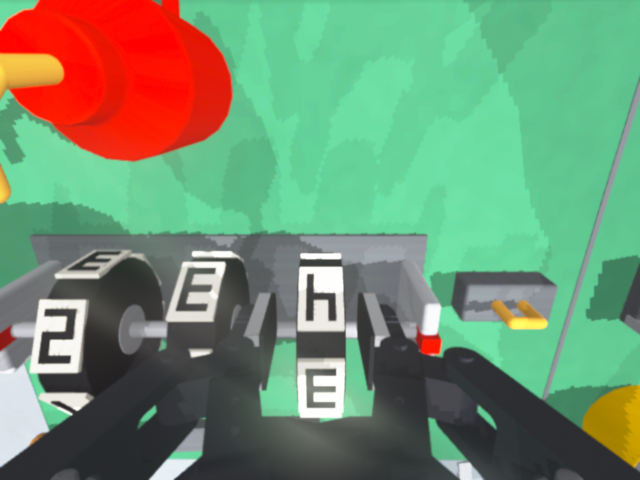

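Request:
{"api": "apply_moves", "payload": {
  "deltas": [
    [0, 0, 0, 0, 10],
    [0, 0, 0, 0, 10],
    [0, 0, 0, 0, 10],
    [-0.1, -0.3, 0, 0, 10],
    [-0.02, -0.35, 0, 0, 10]
  ],
  "squeeze": 20
}}

```text
time_s: 9.32
tcp_pos: [0.5227, -0.0434, 0.1205]
eef_rot: [-1.016, 1.311, 0.962]
force: [-13.4, 2.8, 11.0]
grip_width: 0.0194
```

```bash
python3 st.py
```

```text
t 9.325 chest [  0.  -79.7  20.5] yawerr(turn deg needed) -0.12 tilt [-0.999 -0.039 -0.003] F [-13.4   2.8  11. ] w 19.4 vmax 0.333
```

Request:
{"api": "apply_moves", "payload": {
  "deltas": [
    [-0.06, -0.35, 0, 0, 10],
    [0.03, -0.3, 0, 0, 10]
  ]
}}

```text
time_s: 9.57
tcp_pos: [0.5373, -0.0478, 0.1176]
eef_rot: [-0.995, 1.335, 0.991]
force: [-10.2, 3.0, 7.8]
grip_width: 0.0196
```

```bash
python3 st.py; python3 snap.py 9 wrist scene; python3 wh.py 9 wrist scene
```

```text
t 9.575 chest [ 15.3 -79.7  17.6] yawerr(turn deg needed) -0.06 tilt [-1.    -0.001 -0.003] F [-10.2   3.    7.8] w 19.6 vmax 0.267
wrist L -98.0 56.0 [-48.6 -32.6  16.8  34.8] True
wrist M -98.0 56.0 [-38.4 -22.2  29.7] True
wrist R -98.0 56.0 [-82.4 -69.8 -55.5  -7.3  10.6  18.7  46.4  51.6] False
scene L -46.0 110.0 [ 11.4  28.7  77.7  90.8 108.9] True
scene M -46.0 110.0 [21.  36.2 86. ] True
scene R -46.0 110.0 [-10.5   3.   52.7] True
```

View pics/strip9.png

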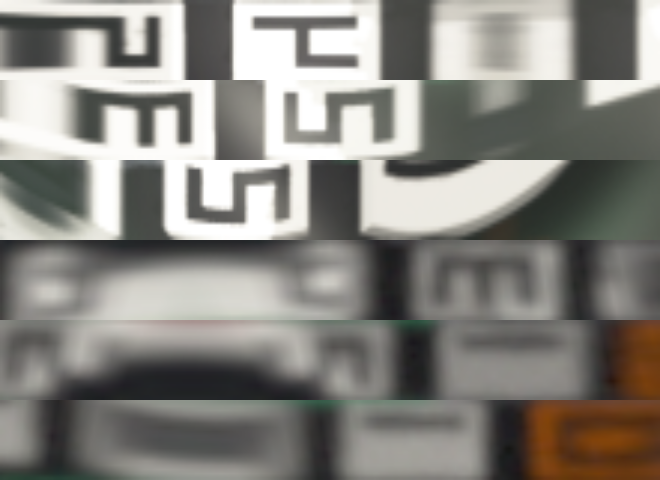

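Request:
{"api": "apply_moves", "payload": {
  "deltas": [
    [0.06, -0.26, 0, 0, 10]
  ]
}}

```text
time_s: 9.8
tcp_pos: [0.5444, -0.0499, 0.1131]
eef_rot: [-0.987, 1.342, 1.001]
force: [-11.2, 2.8, 5.4]
grip_width: 0.0194
```

```bash
python3 st.py; python3 snap.py 10 wrist scene; python3 wh.py 10 wrist scene
```

```text
t 9.8 chest [ 22.7 -79.7  13.1] yawerr(turn deg needed) -0.06 tilt [-1.     0.012 -0.003] F [-11.2   2.8   5.4] w 19.4 vmax 0.261
wrist L -94.0 58.00000000000001 [-36.6 -19.8  32.1] True
wrist M -94.0 58.00000000000001 [-88.5 -83.  -38.7 -22.3  28.6  52.8  57.7] True
wrist R -94.0 58.00000000000001 [-84.4 -70.3 -55.7 -23.7 -13.6  -7.6  10.5  17.9] False
scene L -46.0 110.0 [-12.3  24.   41.2  91.1 105.6] False
scene M -46.0 110.0 [-17.1   2.8   9.8  20.2  35.9  86.4] False
scene R -46.0 110.0 [-8.9  3.5 52.2] True
```

Request:
{"api": "apply_moves", "payload": {
  "deltas": [
    [0, 0, 0, 0, 36],
    [0, 0, 0, 0, 36]
  ]
}}

```text
time_s: 10.15
tcp_pos: [0.5457, -0.0507, 0.1124]
eef_rot: [-0.989, 1.343, 0.999]
force: [0.3, 0.5, -0.2]
grip_width: 0.0359
```

```bash
python3 st.py; python3 snap.py 11 wrist scene; python3 wh.py 11 wrist scene
```

```text
t 10.15 chest [ 24.2 -80.1  12.4] yawerr(turn deg needed) -0.08 tilt [-1.     0.01  -0.004] F [ 0.3  0.5 -0.2] w 35.9 vmax 0.005
wrist L -94.0 58.00000000000001 [-35.  -18.2  34.8] True
wrist M -94.0 58.00000000000001 [-91.  -83.4 -38.7 -22.3  28.4  51.9] True
wrist R -94.0 58.00000000000001 [-85.  -70.2 -55.8 -30.8 -13.8  -8.4  10.4  17.8] False
scene L -46.0 110.0 [-14.   23.8  42.1  63.2  65.2  87.8 109.8] False
scene M -46.0 110.0 [11.6 17.  35.7 86.9] False
scene R -46.0 110.0 [-9.   3.6 52.2] True
```

View pics/wrist11.png

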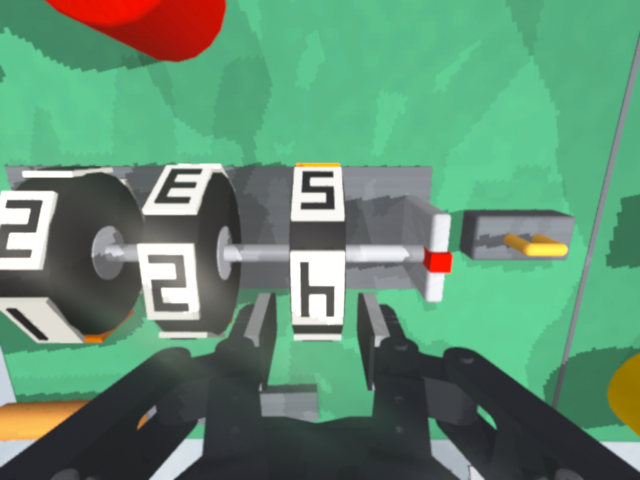

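Request:
{"api": "apply_moves", "payload": {
  "deltas": [
    [0, 0, 0, 0, 10],
    [0, 0, 0, 0, 10],
    [-0.04, 0.14, 0, 0, 10]
  ]
}}

```text
time_s: 10.62
tcp_pos: [0.5438, -0.0498, 0.1154]
eef_rot: [-0.995, 1.336, 0.99]
force: [9.3, -2.0, -5.5]
grip_width: 0.0196
```

```bash
python3 st.py; python3 snap.py 12 wrist; python3 wh.py 12 wrist
```

```text
t 10.625 chest [ 22.1 -79.8  15.4] yawerr(turn deg needed) -0.09 tilt [-1.    -0.001 -0.004] F [ 9.3 -2.  -5.5] w 19.6 vmax 0.137
wrist L -95.0 57.00000000000001 [-40.3 -23.8  27.1  47.6] True
wrist M -95.0 57.00000000000001 [-38.7 -22.3  29.   53.7] True
wrist R -95.0 57.00000000000001 [-83.7 -70.1 -55.5  -7.2  10.5  18.3] False
```

Request:
{"api": "apply_moves", "payload": {
  "deltas": [
    [0, 0, 0, 0, 36],
    [0, 0, 0, 0, 36],
    [-0.6, 0, 0, 0, 36],
    [-0.8, 0.3, 0, 0, 36],
    [-0.5, 0.3, -0.8, 0, 36],
    [0, 0, 0, 0, 36]
  ]
}}

```text
time_s: 11.42
tcp_pos: [0.5, -0.0797, 0.2136]
eef_rot: [-0.993, 1.339, 0.994]
force: [0.6, -0.7, -0.8]
grip_width: 0.0358
```

```bash
python3 st.py; python3 snap.py 13 wrist scene; python3 wh.py 13 wrist scene
```

```text
t 11.425 chest [ -11.3 -121.   113.6] yawerr(turn deg needed) -0.09 tilt [-1.     0.004 -0.005] F [ 0.6 -0.7 -0.8] w 35.8 vmax 0.094
wrist L -100.0 63.0 [-40.9 -25.2  25.   40.6  56.4] True
wrist M -100.0 63.0 [-38.5 -22.5  28.6  43.5] True
wrist R -100.0 63.0 [-82.8 -69.4 -55.8  -7.6   9.7] False
scene L -46.0 110.0 [ 17.5  34.   81.9  99.9 109. ] True
scene M -46.0 110.0 [20.4 36.6 85.1] True
scene R -46.0 110.0 [-17.1   5.3  52.7] True
```

View pics/wrist13.png

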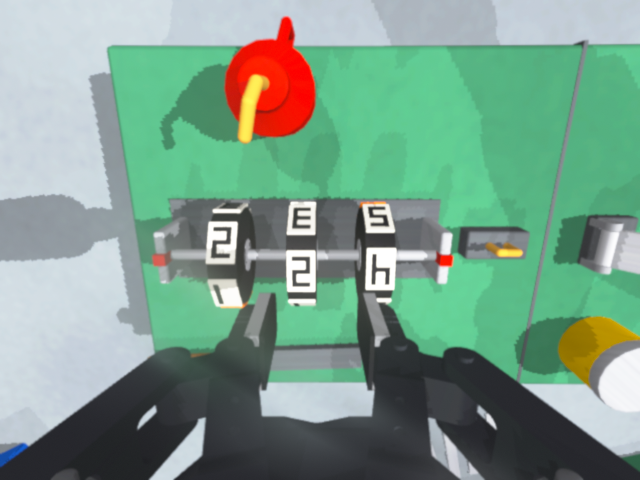

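View pics/strip13.png

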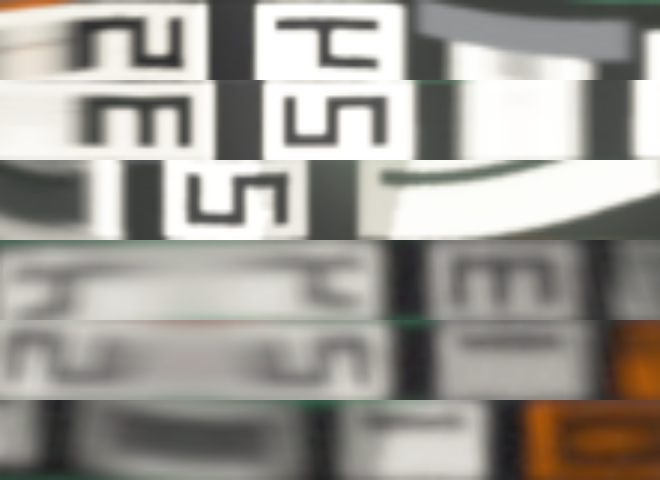

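Request:
{"api": "apply_moves", "payload": {
  "deltas": [
    [0, -0.2, -0.6, 0, 36],
    [0, -0.22, -0.66, 0, 36],
    [0.4, 0, 0, 0, 36],
    [0.4, 0, 0, 0, 36],
    [0, 0, 0, 0, 36]
  ]
}}

```text
time_s: 12.15
tcp_pos: [0.5029, -0.1354, 0.1647]
eef_rot: [-0.996, 1.34, 1.018]
force: [0.3, 0.6, 0.4]
grip_width: 0.0362
```

```bash
python3 st.py
```

```text
t 12.15 chest [   7.3 -173.5   64.7] yawerr(turn deg needed) 0.86 tilt [-1.     0.018 -0.002] F [0.3 0.6 0.4] w 36.2 vmax 0.033
```

Request:
{"api": "apply_moves", "payload": {
  "deltas": [
    [0, -0.06, -0.21, 0.1, 36],
    [0, 0, 0, 0, 36],
    [0.3, 0, 0, 0, 36],
    [0.3, 0, 0, 0, 36],
    [0, 0, 0, 0, 36]
  ]
}}

```text
time_s: 12.78
tcp_pos: [0.5036, -0.1457, 0.1333]
eef_rot: [-0.987, 1.344, 1.008]
force: [0.2, -0.6, -0.1]
grip_width: 0.0359
```

```bash
python3 st.py
```

```text
t 12.775 chest [  10.9 -183.2   33.3] yawerr(turn deg needed) 0.15 tilt [-1.     0.017 -0.002] F [ 0.2 -0.6 -0.1] w 35.9 vmax 0.017
```

Request:
{"api": "apply_moves", "payload": {
  "deltas": [
    [0.26, 0, 0, 0, 36],
    [0, 0, 0, 0, 10],
    [0, 0, 0, 0, 10],
    [0, 0, 0, 0, 10],
    [-0.03, 0.3, 0, 0, 10],
    [0.03, 0.3, 0, 0, 10]
  ]
}}

```text
time_s: 13.52
tcp_pos: [0.4869, -0.1414, 0.122]
eef_rot: [-1.005, 1.329, 0.985]
force: [12.0, -3.0, -8.3]
grip_width: 0.0196
```

```bash
python3 st.py; python3 snap.py 14 wrist scene; python3 wh.py 14 wrist scene
```

```text
t 13.525 chest [  -6.3 -183.9   22. ] yawerr(turn deg needed) 0.11 tilt [-1.    -0.011 -0.006] F [12.  -3.  -8.3] w 19.6 vmax 0.297
wrist L -105.00000000000001 50.0 [-99.9 -85.2 -79.3 -51.1 -49.9 -41.1 -24.3   6.6  13.8  15.3  17.1  27.7] False
wrist M -105.00000000000001 50.0 [-38.3 -21.7  -0.4   4.8   7.1] True
wrist R -105.00000000000001 50.0 [-92.7 -83.5 -31.3 -14.2] True
scene L -46.0 110.0 [ 17.6  33.9  82.   99.8 108.4] True
scene M -46.0 110.0 [20.2 36.6 85.5] True
scene R -46.0 110.0 [-36.2 -25.2  25.6 109.6] True
```

View pics/wrist14.png

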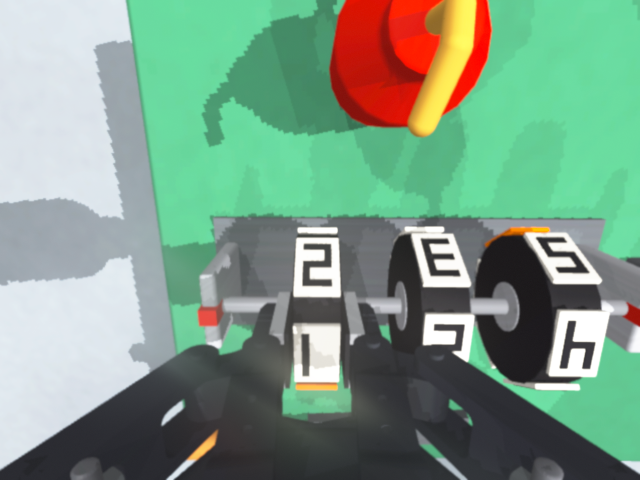

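Request:
{"api": "apply_moves", "payload": {
  "deltas": [
    [0.02, 0.23, 0, 0, 10]
  ]
}}

```text
time_s: 13.75
tcp_pos: [0.4818, -0.1399, 0.1219]
eef_rot: [-1.014, 1.322, 0.974]
force: [14.1, -6.0, -16.8]
grip_width: 0.0193
```

```bash
python3 st.py; python3 snap.py 15 wrist ; python3 wh.py 15 wrist
```

```text
t 13.75 chest [ -11.6 -183.9   21.9] yawerr(turn deg needed) 0.13 tilt [-1.    -0.025 -0.007] F [ 14.1  -6.  -16.8] w 19.3 vmax 0.238
wrist L -108.0 48.00000000000001 [-96.8 -83.9 -79.5 -40.9 -24.1   7.   12.7  15.9  17.4  30.1] False
wrist M -108.0 48.00000000000001 [-96.2 -92.7 -38.2 -21.5  -9.7] True
wrist R -108.0 48.00000000000001 [-39.  -21.7  38.1] True
```

Request:
{"api": "apply_moves", "payload": {
  "deltas": [
    [0, 0, 0, 0, 36],
    [0, 0, 0, 0, 36],
    [-0.6, 0, 0, 0, 36],
    [-0.6, 0, 0, 0, 36],
    [-0.4, 0, 0.8, 0, 36],
    [0, 0, 0.4, 0, 36],
    [0, 0, 0, 0, 36]
  ]
}}

```text
time_s: 14.68
tcp_pos: [0.496, -0.0805, 0.2059]
eef_rot: [-1.012, 1.321, 0.973]
force: [0.1, -1.8, -0.2]
grip_width: 0.0359
```

```bash
python3 st.py; python3 snap.py 16 wrist scene; python3 wh.py 16 wrist scene
```

```text
t 14.675 chest [ -14.9 -122.9  105.9] yawerr(turn deg needed) 0.04 tilt [-1.    -0.025 -0.006] F [ 0.1 -1.8 -0.2] w 35.9 vmax 0.027
wrist L -103.0 59.99999999999999 [-40.9 -25.   25.9] True
wrist M -103.0 59.99999999999999 [-38.4 -22.3  29.7  44.8] True
wrist R -103.0 59.99999999999999 [-40.  -23.7  27.4  44.8  54.6] True
scene L -46.0 110.0 [ 17.5  34.1  82.   99.8 108.7] True
scene M -46.0 110.0 [20.4 36.7 85.1] True
scene R -46.0 110.0 [ 18.5 103.6 107.4] True
```

View pics/wrist16.png

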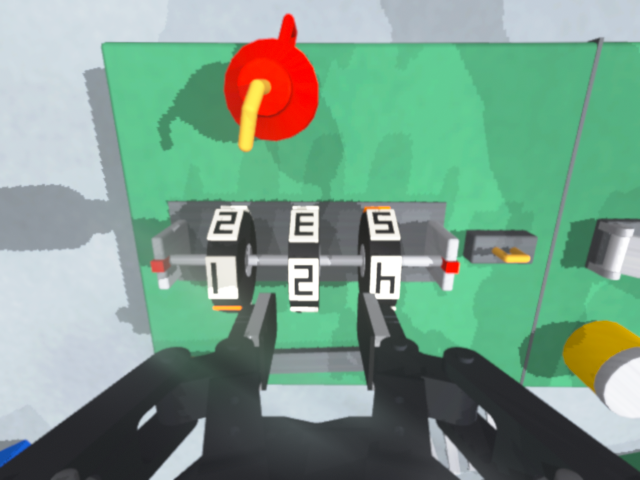

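Request:
{"api": "apply_moves", "payload": {
  "deltas": [
    [-0.5, -0.1, 0, 0, 20],
    [-0.1, -0.1, 0.8, 0, 0],
    [0, 0, 0.8, 0, 0],
    [0, 0, 0.8, 0, 0],
    [0, 0, 0.8, 0, 0],
    [0, 0, 0.8, 0, 0],
    [0, 0, 0.8, 0, 0],
    [0, 0, 0.8, 0, 0],
    [0, 0, 0.6, 0, 0],
    [0, 0, 0, 0, 0]
  ]
}}

```text
time_s: 16.02
tcp_pos: [0.5989, 0.1971, 0.2304]
eef_rot: [-0.991, 1.347, 0.944]
force: [-0.7, 0.2, -0.5]
grip_width: 0.0001
```

```bash
python3 st.py
```

```text
t 16.025 chest [  4.5 172.6 130.4] yawerr(turn deg needed) -2.0 tilt [-1.    -0.022 -0.018] F [-0.7  0.2 -0.5] w 0.1 vmax 0.044
```

Request:
{"api": "apply_moves", "payload": {
  "deltas": [
    [0, 0.08, 0.6, -0.25, 0],
    [0, 0, 0.6, 0, 0],
    [0, 0, 0, 0, 0]
  ]
}}

```text
time_s: 16.4
tcp_pos: [0.6148, 0.247, 0.2289]
eef_rot: [-1.014, 1.343, 0.96]
force: [-0.5, 0.2, 0.3]
grip_width: 0.0001
```

```bash
python3 st.py; python3 snap.py 17 wrist scene
```

```text
t 16.4 chest [  5.6 224.9 128.9] yawerr(turn deg needed) -0.62 tilt [-0.999 -0.022 -0.025] F [-0.5  0.2  0.3] w 0.1 vmax 0.047
```

View pics/scene17.png

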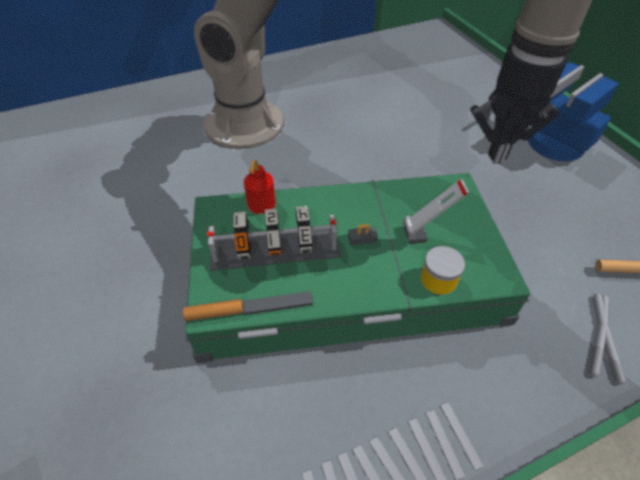

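View pics/wrist17.png

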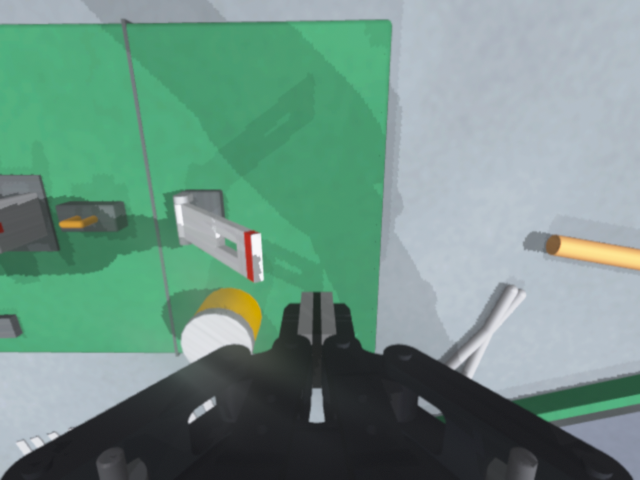

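Request:
{"api": "apply_moves", "payload": {
  "deltas": [
    [0.5, 0.05, 0, -0.08, 0],
    [0.5, 0, 0, 0, 0],
    [0.4, 0, 0, 0, 0],
    [0, 0, 0, 0, 0]
  ]
}}

```text
time_s: 17.0
tcp_pos: [0.6148, 0.2292, 0.1611]
eef_rot: [-1.014, 1.348, 0.948]
force: [0.9, 1.1, 0.2]
grip_width: 0.0002
```

```bash
python3 st.py; python3 snap.py 18 wrist scene
```

```text
t 17.0 chest [ 10.6 207.8  61.1] yawerr(turn deg needed) -1.07 tilt [-0.999 -0.027 -0.03 ] F [0.9 1.1 0.2] w 0.2 vmax 0.029
```

View pics/scene18.png

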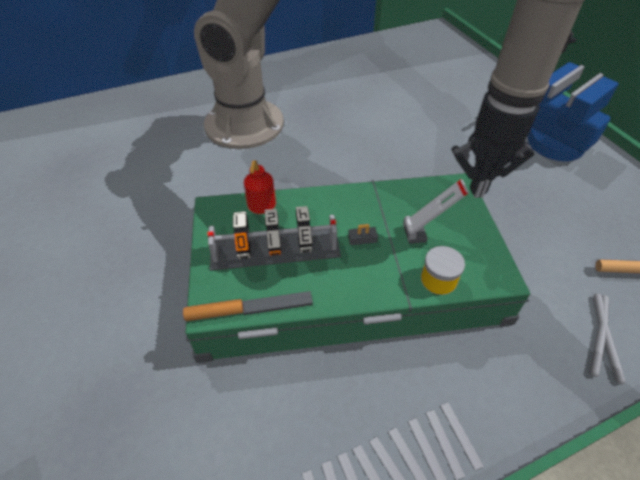

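View pics/wrist18.png

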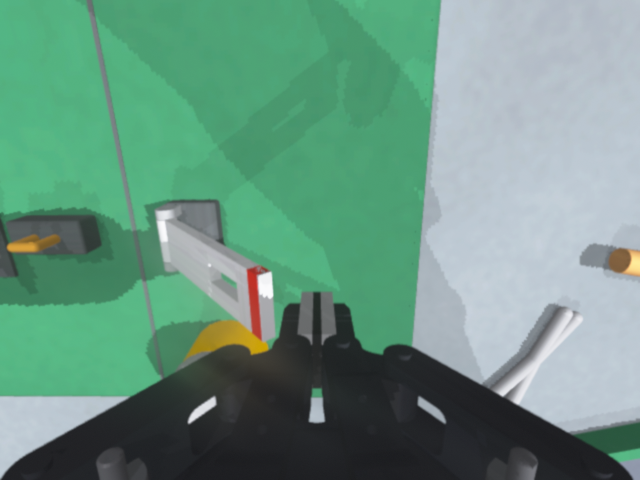

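Request:
{"api": "apply_moves", "payload": {
  "deltas": [
    [0, 0.15, -0.4, -0.13, 0],
    [0, 0, -0.5, 0, 0],
    [0, 0, -0.5, 0, 0],
    [0, 0, -0.5, 0, 0],
    [0, 0, 0, 0, 0]
  ]
}}

```text
time_s: 17.73
tcp_pos: [0.6017, 0.1744, 0.1927]
eef_rot: [-1.026, 1.239, 0.978]
force: [0.2, -0.4, -0.8]
grip_width: -0.0
```

```bash
python3 st.py; python3 snap.py 19 wrist scene
```

```text
t 17.725 chest [ 13.7 151.6  92.7] yawerr(turn deg needed) 1.68 tilt [-0.996 -0.072  0.046] F [ 0.2 -0.4 -0.8] w -0.0 vmax 0.051
```

View pics/scene19.png

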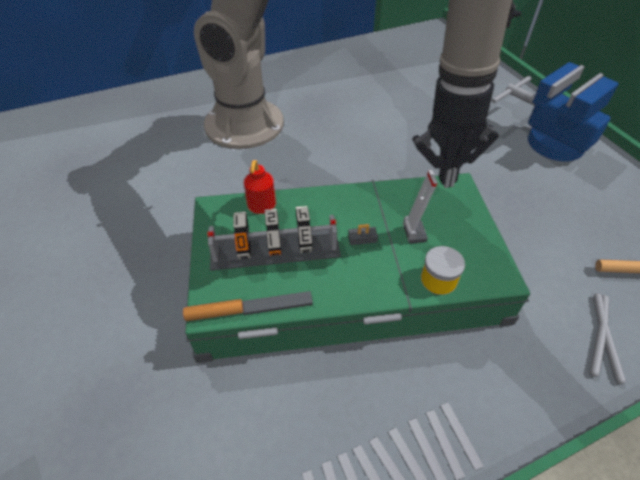

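Request:
{"api": "apply_moves", "payload": {
  "deltas": [
    [0, 0.2, 0.1, 0.1, 0],
    [0.4, 0, 0, 0, 0],
    [0.3, 0, 0, 0, 0],
    [0, 0, 0, 0, 0]
  ]
}}

```text
time_s: 18.32
tcp_pos: [0.5977, 0.1942, 0.1597]
eef_rot: [-1.016, 1.232, 0.975]
force: [0.5, -0.1, 0.4]
grip_width: 0.0002
```

```bash
python3 st.py
```

```text
t 18.325 chest [  4.2 169.4  59.7] yawerr(turn deg needed) 1.33 tilt [-0.996 -0.074  0.056] F [ 0.5 -0.1  0.4] w 0.2 vmax 0.018
```

Request:
{"api": "apply_moves", "payload": {
  "deltas": [
    [0.06, 0, -0.5, 0.1, 0],
    [0.06, 0, -0.5, 0, 0],
    [0.06, 0, -0.5, 0, 0],
    [0.1, 0, -0.5, 0, 0],
    [0.1, 0, -0.5, 0, 0]
  ]
}}

```text
time_s: 18.95
tcp_pos: [0.5719, 0.0957, 0.1456]
eef_rot: [-1.006, 1.197, 0.984]
force: [1.4, 1.5, 0.3]
grip_width: -0.0001
```

```bash
python3 st.py; python3 snap.py 20 wrist scene
```

```text
t 18.95 chest [ 7.6 67.6 45.6] yawerr(turn deg needed) 1.8 tilt [-0.993 -0.084  0.088] F [1.4 1.5 0.3] w -0.1 vmax 0.354
```

View pics/scene20.png

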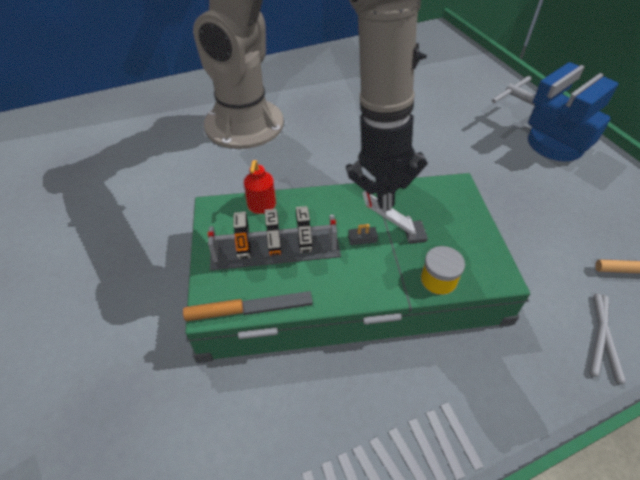

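View pics/wrist20.png

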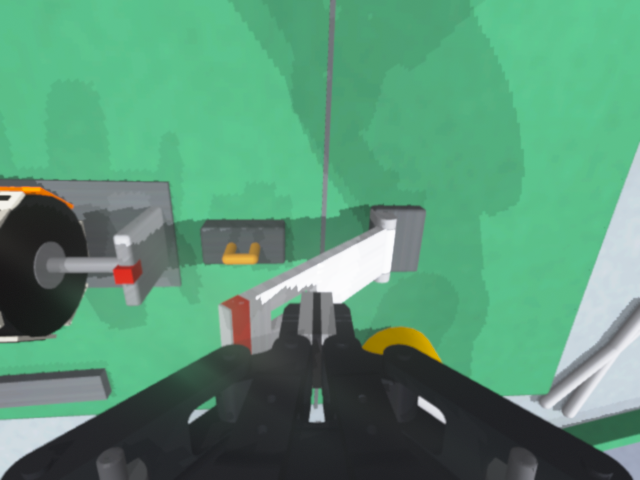

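Request:
{"api": "apply_moves", "payload": {
  "deltas": [
    [0.35, 0.12, -0.1, 0.1, 0],
    [0.35, 0.03, -0.06, 0, 0],
    [0, 0, 0, 0, 0]
  ]
}}

```text
time_s: 19.42
tcp_pos: [0.5664, 0.0906, 0.1082]
eef_rot: [-0.994, 1.208, 0.97]
force: [-0.3, 0.7, -0.1]
grip_width: -0.0002
```

```bash
python3 st.py; python3 snap.py 21 wrist scene
```

```text
t 19.425 chest [ 3.8 61.2  8.2] yawerr(turn deg needed) 0.7 tilt [-0.993 -0.083  0.085] F [-0.3  0.7 -0.1] w -0.2 vmax 0.029
```

View pics/wrist21.png

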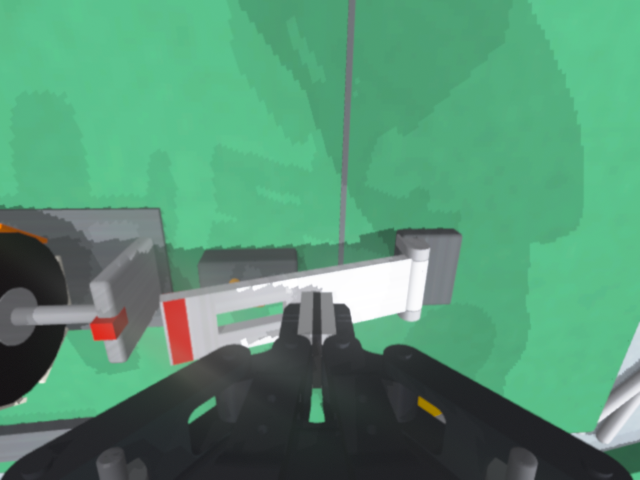

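Request:
{"api": "apply_moves", "payload": {
  "deltas": [
    [0.16, 0.01, -0.02, 0, 0],
    [0.12, 0, 0, 0, 0]
  ]
}}

```text
time_s: 19.77
tcp_pos: [0.5699, 0.0911, 0.0966]
eef_rot: [-0.996, 1.202, 0.967]
force: [-0.7, -1.1, 2.4]
grip_width: 0.0
```

```bash
python3 st.py; python3 snap.py 22 wrist scene
```

```text
t 19.775 chest [ 7.  62.7 -3.4] yawerr(turn deg needed) 0.79 tilt [-0.992 -0.088  0.088] F [-0.7 -1.1  2.4] w 0.0 vmax 0.097
```

View pics/wrist22.png

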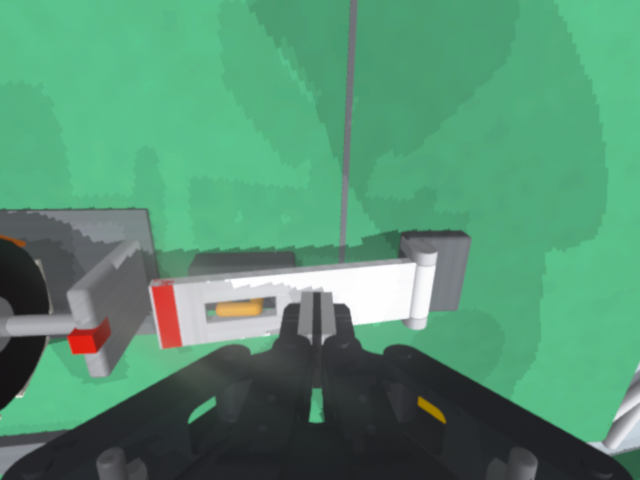

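Staple is coming through the slot. Press on while watching the force.

Request:
{"api": "apply_moves", "payload": {
  "deltas": [
    [0.16, 0.03, -0.02, 0, 0],
    [0.16, 0.01, -0.01, 0, 0]
  ]
}}

```text
time_s: 20.12
tcp_pos: [0.5705, 0.0909, 0.0872]
eef_rot: [-0.993, 1.198, 0.969]
force: [-30.3, -3.7, 71.5]
grip_width: 0.0001
```

```bash
python3 st.py
```

```text
t 20.125 chest [  7.6  62.7 -12.8] yawerr(turn deg needed) 0.78 tilt [-0.992 -0.089  0.093] F [-30.3  -3.7  71.5] w 0.1 vmax 0.065
```

Request:
{"api": "apply_moves", "payload": {
  "deltas": [
    [-0.3, 0, 0, 0, 0],
    [-0.8, 0, 0, 0, 0],
    [-0.8, 0, 0, 0, 0],
    [-0.5, 0.3, 0, 0, 0],
    [0, 0, 0, 0, 0]
  ]
}}

```text
time_s: 20.75
tcp_pos: [0.5418, 0.0879, 0.2084]
eef_rot: [-0.99, 1.196, 0.97]
force: [1.0, -0.6, -0.9]
grip_width: 0.0
```

```bash
python3 st.py; python3 snap.py 23 wrist scene; python3 wh.py 23 scene wrist
python3 - <<'E'
import cv2
a=cv2.imread("pics/scene23.png")[150:330,180:480]; cv2.imwrite("pics/s23c.png",cv2.resize(a,None,fx=2.6,fy=2.6,interpolation=2))
E
```

```text
t 20.75 chest [-19.   51.7 108.4] yawerr(turn deg needed) 0.74 tilt [-0.991 -0.088  0.096] F [ 1.  -0.6 -0.9] w 0.0 vmax 0.035
scene L -46.0 110.0 [17.8 33.7 82.5 99.3] True
scene M -46.0 110.0 [20.1 35.6 86.8] True
scene R -46.0 110.0 [18.8 36.4 44.  97.3] True
wrist L -106.0 57.00000000000001 [-98.9 -41.4 -23.9  27.3  44.7] False
wrist M -106.0 57.00000000000001 [-62.5 -56.3 -51.3 -17.9  30.1  47.9] True
wrist R -106.0 57.00000000000001 [] False
```

View pics/wrist23.png

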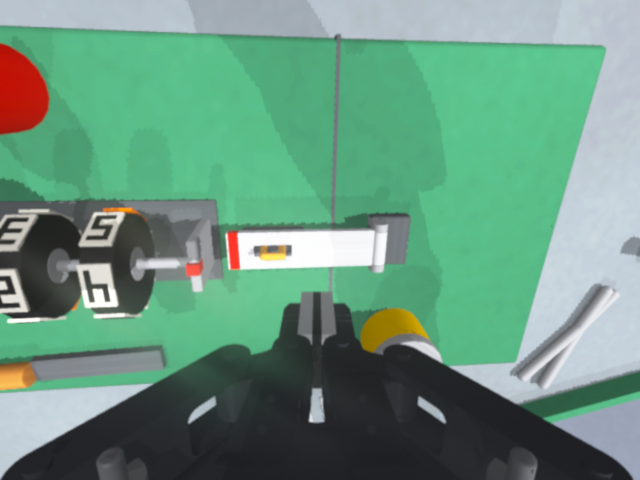

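View pics/s23c.png

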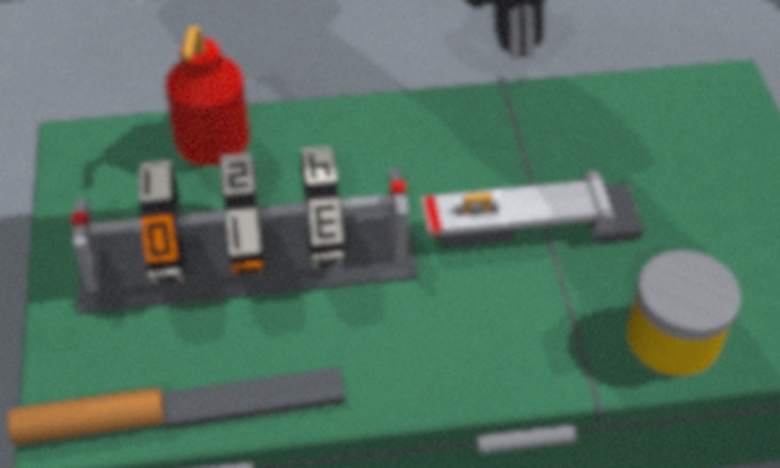

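Request:
{"api": "apply_moves", "payload": {
  "deltas": [
    [-0.4, 0.3, 0.5, 0, 0],
    [0, 0.8, 0.8, 0, 0],
    [0, 0.8, 0.8, 0, 0],
    [0, 0.8, 0.8, 0, 0],
    [0, 0.8, 0.8, 0, 0],
    [0, 0.8, 0.6, 0, 0],
    [0, 0, 0, 0, 0]
  ]
}}

```text
time_s: 21.72
tcp_pos: [0.3853, 0.3585, 0.2138]
eef_rot: [-0.993, 1.222, 0.968]
force: [-0.2, -0.7, 0.4]
grip_width: -0.0001
```

```bash
python3 st.py; python3 snap.py 24 top scene; python3 wh.py 24 top scene
python3 - <<'E'
from h import *
def L(f): d=np.load(f); return {k:(d[k] if k!="k1" else float(d[k])) for k in("K","k1","rvec","tvec")},d["im"]
ct,it=L("pics/top24.npz"); cs,is_=L("pics/scene24.npz")
for n,i in(("t",it),("s",is_)):
    for r in red(i): print(n,r)
print("pred red closed (top surf, y=-4)",proj("t",wo([0,-.004,.025]),ct).round(1),proj("s",wo([0,-.004,.025]),cs).round(1))
a=cv2.resize(it[140:400,120:480],None,fx=2.2,fy=2.2,interpolation=2); cv2.imwrite("pics/t24c.png",a[:,:,::-1])
E
```

```text
t 21.725 chest [-246.2  266.4  113.8] yawerr(turn deg needed) 0.42 tilt [-0.994 -0.076  0.076] F [-0.2 -0.7  0.4] w -0.1 vmax 0.076
top L -96.00000000000001 78.0 [-43.7 -27.2  19.8  36.4  58.2  60. ] True
top M -96.00000000000001 78.0 [-41.5 -24.4  22.4  39.1  52.6] True
top R -96.00000000000001 78.0 [-93.9 -43.5 -26.1  20.2] False
scene L -46.0 110.0 [ 17.4  34.   81.9  99.9 108.6] True
scene M -46.0 110.0 [20.4 36.7 85. ] True
scene R -46.0 110.0 [ 18.4 104.  106.9] True
t (58, array([294.3, 262.1]), array([291, 254,   8,  17], dtype=int32))
t (25, array([307.2, 262.3]), array([305, 260,   6,   6], dtype=int32))
t (27, array([428.2, 294.4]), array([425, 292,   7,   6], dtype=int32))
t (935, array([360.2, 350.4]), array([344, 332,  36,  41], dtype=int32))
s (772, array([261.5, 186.4]), array([244, 165,  32,  46], dtype=int32))
s (13, array([332.7, 222. ]), array([331, 221,   5,   3], dtype=int32))
s (25, array([346., 232.]), array([344, 226,   5,  13], dtype=int32))
s (19, array([210.2, 233.7]), array([208, 232,   6,   4], dtype=int32))
s (12, array([237.7, 241.9]), array([237, 239,   3,   7], dtype=int32))
s (13, array([243.2, 242.5]), array([241, 239,   4,   8], dtype=int32))
pred red closed (top surf, y=-4) [[293.7 261.6]] [[346.4 231. ]]
```

View pics/t24c.png

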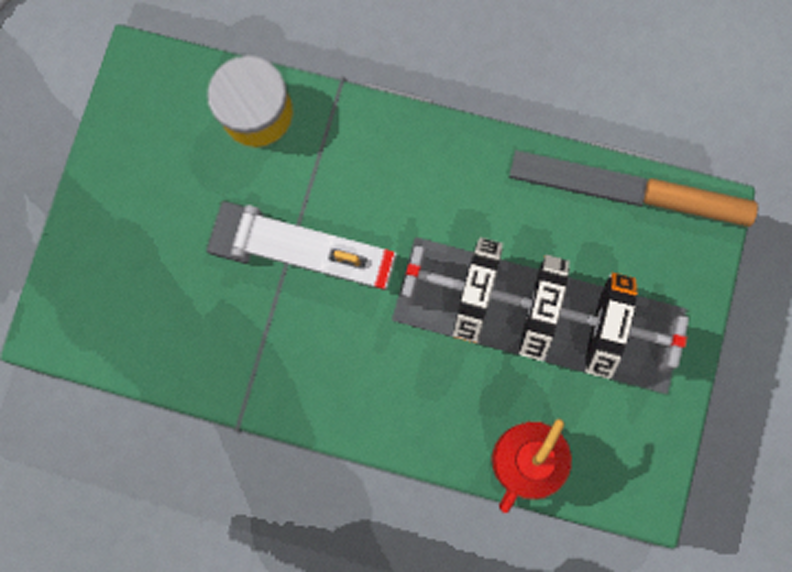

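```bash
python3 - <<'E'
from cell import ctrl
print(ctrl.job_done())
E
```

```text
the job is handed in; nothing more can be done
None
```

The code lock shows 4 2 1 on top, and the hasp is pressed down flat over its staple. I handed the job in at about 22 s, with the arm clear of everything.

**Wheels:** I pinched and rolled the right wheel from about 2.5 to 1 and the left wheel from 3 to 4. I did not touch the middle wheel. In the last pictures the left wheel sits about 3° short of square and the right about 2° short, both measured against the middle wheel. Taken on their own, the cameras disagree by about 3°. I left this small error rather than re-roll the wheels after closing the hasp.

**Hasp:** I pushed it over with closed fingers and pressed it down to its stop. In both the top and scene cameras the red end is within about 1 pixel of its predicted closed position, and the staple comes through the slot.

**Things on the chest:** The oil can did not shift in the images. The tin and the file look unmoved by eye.

**What disagreed:**
- **Finger length:** The real fingertips were about 28 mm above the reported TCP, so the first grip closed over the wheel without holding it. I corrected for this afterwards.
- **Tool tilt:** The tool tilted by up to about 6° while dragging the wheels.
- **Pressing force:** The final press on the hasp peaked at about 78 N measured, higher than I intended but below the 120 N wrist limit.

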